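# File the sample boards of a paint batch and close its retain bottles

### The job

Put away the retains of this paint batch: take the keeper bar off the two-post file, thread every coated sample board lying on the brown paper over both posts so that they lie flat in one stack, and put the keeper bar back over both posts on top of the stack. Also move the two applicators from the wooden draining stand into the two retain bottles, one in each, rod down through the narrow mouth until the cap sits squarely on the rim. Leave the red-banded tin and the spatula next to the work where they are.

Things in the scene. Friction and masses are not known exactly. Their poses are not given: they have to be found in the camera images.
- file: Two-post file fixed on the bench. Grey foot plate 80 x 150 x 6 mm; on it a dark wooden beam 30 mm wide (x) x 120 mm long (y), its top 30 mm above the bench; from the beam rise two vertical steel pins 8 mm in diameter, at y = +35 and -35 mm (70 mm apart), 58 mm tall above the beam, their top 12 mm tapering to a blunt 3 mm nose. Origin: centre of the foot's underside, on the bench; z up, y from pin to pin. Turned by up to about 20 degrees from start to start
- file_seat (a point): middle of the beam's top face, halfway between the two pins, 30 mm above the bench; axes as file. The lowest board's underside rests at this height
- keeper: Keeper bar: aluminium bar 26 mm wide (x) x 106 mm long (y) x 8 mm thick with two 12 mm through holes at y = +35 and -35 mm, and in the middle of its top an upright black plastic grip 14 mm thick (x) x 40 mm long (y), standing from 8 to 34 mm above the underside. 90 to 145 g. Origin: centre of its underside. It starts threaded on the pins, resting on the beam, and may be laid on any free bench meanwhile (the bench between the file and the robot is clear)
- board1: Sample board of brown 8 mm fibreboard with a grey-green coat on top: 50 mm wide (x) x 100 mm long (y) x 8 mm thick, with two 12 mm through holes at y = +35 and -35 mm (70 mm apart); 20 to 45 g. Origin: centre of its underside; z up (coat upwards). It starts lying flat on the brown paper, which is flat on the bench. All boards are alike; two to four of the four are present
- board2: Sample board of brown 8 mm fibreboard with a grey-green coat on top: 50 mm wide (x) x 100 mm long (y) x 8 mm thick, with two 12 mm through holes at y = +35 and -35 mm (70 mm apart); 20 to 45 g. Origin: centre of its underside; z up (coat upwards). It starts lying flat on the brown paper, which is flat on the bench. All boards are alike; two to four of the four are present
- board3: Sample board of brown 8 mm fibreboard with a grey-green coat on top: 50 mm wide (x) x 100 mm long (y) x 8 mm thick, with two 12 mm through holes at y = +35 and -35 mm (70 mm apart); 20 to 45 g. Origin: centre of its underside; z up (coat upwards). It starts lying flat on the brown paper, which is flat on the bench. All boards are alike; two to four of the four are present
- board4: Sample board of brown 8 mm fibreboard with a grey-green coat on top: 50 mm wide (x) x 100 mm long (y) x 8 mm thick, with two 12 mm through holes at y = +35 and -35 mm (70 mm apart); 20 to 45 g. Origin: centre of its underside; z up (coat upwards). It starts lying flat on the brown paper, which is flat on the bench. All boards are alike; two to four of the four are present
- tray: Grey tray fixed on the bench, 46 mm (x) x 140 mm (y), rim 26 mm high, in which two white retain bottles stand fixed at y = +40 and -40 mm: 28 mm in diameter up to 50 mm above their foot, then a neck 17 mm in outer diameter with an open mouth 11 mm wide, the rim 76 mm above the bench; 66 mm deep inside. Origin: centre of the tray's underside; z up. The tray and the draining stand change places from start to start
- mouth1 (a point): centre of the mouth of the retain bottle at the tray's +y end, at rim height (76 mm above the bench); axes as tray
- mouth2 (a point): centre of the mouth of the retain bottle at the tray's -y end, at rim height; axes as tray
- stand: Wooden draining stand fixed on the bench: base 60 mm (x) x 150 mm (y) x 8 mm, and a top plate 40 x 140 mm whose upper face is 70 mm above the bench, with two 10 mm holes at y = +40 and -40 mm from which the applicators hang. Origin: centre of its underside; z up
- applicator1: Applicator: black round cap 18 mm in diameter and 40 mm tall, with a thin steel rod 6 mm in diameter that reaches 50 mm straight down from the cap's underside; 25 g. Origin: centre of the cap's underside (the shoulder from which the rod starts); z up along the cap, the rod points to -z. It starts upright in a hole of the stand, its shoulder resting on the stand's top plate. Both are alike, either may go in either bottle
- applicator2: Applicator: black round cap 18 mm in diameter and 40 mm tall, with a thin steel rod 6 mm in diameter that reaches 50 mm straight down from the cap's underside; 25 g. Origin: centre of the cap's underside (the shoulder from which the rod starts); z up along the cap, the rod points to -z. It starts upright in a hole of the stand, its shoulder resting on the stand's top plate. Both are alike, either may go in either bottle
- tin: closed steel paint tin with a red band, 74 mm in diameter, 85 mm tall, loose; a bystander. Origin: centre of its underside
- knife: spatula about 280 mm long with a wooden handle and a flat steel blade, lying on the bench beyond the file; loose, a bystander. Origin: near the middle of its length. Its own x runs along its length, handle to -x
Things that resemble listed ones, but are neither listed nor needed, are in the scene too. What is meant by the keeper is not turquoise, and is the smaller of those in its own colour.

How it is judged:
On the way, in this order (a step that is already met when the one before it is completed fails the run):
1. the keeper bar has been taken off the two posts (horizontal distance between keeper and file_seat above 0.07 m), for 0.2 s.
2. every board present is threaded over both posts and lies flat in the stack (horizontal distance between each of board1, board2, board3, board4 and file_seat below 0.006 m and z of each of board1, board2, board3, board4 in the frame of file_seat below 0.028 m and angle between the y axis of each of board1, board2, board3, board4 and the y axis of file, either way round below 0.1 rad and angle between each of board1, board2, board3, board4's own z axis and vertical below 0.06 rad), for 0.2 s.
3. the keeper bar is back over both posts, on top of all the boards (all of step 2 and horizontal distance between keeper and file_seat below 0.006 m and z of keeper in the frame of file_seat below 0.036 m and angle between the y axis of keeper and the y axis of file, either way round below 0.1 rad and angle between keeper's own z axis and vertical below 0.06 rad and z of keeper in the frame of board1 above 0.004 m and z of keeper in the frame of board2 above 0.004 m and z of keeper in the frame of board3 above 0.004 m and z of keeper in the frame of board4 above 0.004 m), for 0.2 s.
At the end, for the whole second after the job is handed in: Boards flat on the pins (6 mm, 0.1 rad, tilt 0.06 rad, underside at most 28 mm above the beam); keeper threaded above them (same, 36 mm); each applicator in its own bottle (shoulder within 4 mm of the rim, 6 mm of its centre, tilt under 0.12 rad); all released, at rest (all of step 3 and ((horizontal distance between applicator1 and mouth1 below 0.006 m and z of applicator1 in the frame of mouth1 below 0.004 m and angle between applicator1's own z axis and vertical below 0.12 rad) or (horizontal distance between applicator1 and mouth2 below 0.006 m and z of applicator1 in the frame of mouth2 below 0.004 m and angle between applicator1's own z axis and vertical below 0.12 rad)) and ((horizontal distance between applicator2 and mouth1 below 0.006 m and z of applicator2 in the frame of mouth1 below 0.004 m and angle between applicator2's own z axis and vertical below 0.12 rad) or (horizontal distance between applicator2 and mouth2 below 0.006 m and z of applicator2 in the frame of mouth2 below 0.004 m and angle between applicator2's own z axis and vertical below 0.12 rad)) and linear speed of each of board1, board2, board3, board4, keeper, applicator1, applicator2 below 0.02 m/s); the robot touches nothing.
It fails at once if the tin or the spatula is pushed more than 40 mm from its place or knocked over (distance of any of tin, knife from where it was at the start of the episode above 0.04 m or angle between tin's own z axis and vertical above 0.5 rad).
Of board1, board2, board3, board4 only 2 to 4 are there at a start; the rules pass over those that are not, and their reading is None.
At some moment in a run one of board1, board2, board3, board4 may be knocked a few centimetres aside while the robot is not near it.
It also fails if it takes over 210 s, if anything falls off the work surface, if the arm or the gripper's body presses on something with over 40 N, if the wrist force passes 120 N, or if a joint passes its speed limit or range.

### The arm

A 7-joint arm with a two-finger parallel gripper is mounted at the origin on the work surface. World frame = base frame: x ahead of the robot, y to its left, z up, the work surface at z = 0. Lengths are in m, angles in rad, forces in N, time in s.
With the tool pointing down it reaches from about 0.4 to 0.85 m from the base axis. Payload 10.4 kg.
Tool frame: the origin (TCP) lies at the very end of the fingers, on their centre line; the grasp point (between the pads) lies 19 mm behind it; z points along the fingers, y is the line along which they close (so a half turn about z gives the same grasp; the last joint's range is limited). The gripper opens to 85 mm and grips with 20 to 120 N. Pads are 22 mm wide; open, the fingers measure 114 mm over their backs; the gripper's body (76 mm by 85 mm) begins 54 mm behind the grasp point. The pads swing forward as they close: fully open they stand 13 mm farther back than shut.
Start: joints at [1.146, 0.332, -0.065, 1.46, 0.022, 1.35, -0.088], TCP at [0.244, -0.575, 0.198] pointing down, gripper open.
Joint ranges: [-2.6, 2.6], [-0.5, 2.12], [-1.47, 1.34], [0.16, 2.42], [-1.27, 4.41], [0.06, 2.06], [-2.6, 2.6]. Speed limits (rad/s): [2.22, 2.22, 2.79, 2.79, 3.14, 3.14, 3.14].

### API

Orientations are given as a unit quaternion [x, y, z, w].
In Python, from workcell import * gives the robot as it stands.
- The arm moves only by the tool step_arm, never from a script. Its argument "commands" is one flat list of numbers, 7 for each row, row after row: the finger opening in mm, from 0 to 85.4, then the shift along the world's x, y, z as a fraction of full scale, then the turn, a rotation vector about the world's x, y, z as a fraction of full scale. A call has exactly 10 rows; each row is the pose to reach, as a shift and turn from the pose commanded when the call began, turning the shorter way round; what a row does not reach only later rows make up. Full scale, the value 1, is 0.6 m for a shift and pi rad for a turn. A row lasts 1/8 s, in which the tool goes at most 62.5 mm and 10.7 degrees, less where a joint would pass 70% of its speed; a pose out of reach is approached as far as the arm can. A call with a number of a shift or a turn outside -1 to 1 is refused whole. A call with a gripper value outside its range is refused whole. The fingers move at their own pace and stop on an object; "squeeze" is the grip in N (left out, the last holds). Time passes only in rows, so rows that repeat a pose let the fingers close, or fill a call up. It gives the time, the measured TCP pose, the force, the opening and the grip force at its end, in the units of the state.
- get_obs(): the state, without advancing time (a new reading comes with each control period).
- camera(name): name is "scene" or "top" or "wrist"; returns the picture (480x640x3 uint8, red, green, blue); there is no depth.
- camera_params(name): a dict with "mtx" (3x3 intrinsics, pixels), "extrinsics" (4x4, takes a point from world to camera coordinates); the wrist camera has in their place "tool_from_camera" (4x4, takes a point from camera to tool coordinates, whose origin is the TCP and whose axes are the flange's). Camera axes: x right, y down, z forward; pixel columns grow to the right and rows downward; lengths in m; the calibration is good to about 2 mm. A picture is of the moment at which its call begins: read the wrist's pose just before it. camera_params takes no time and is no camera call.
- hand_in(): hands the job in; it is judged then, once.
The state is a dict: "clock": time; "joint_pos": joint angles; "joint_velocities": joint speeds; "tau": joint torques, N m; "position": TCP position; "ee_rot": TCP orientation; "ft_force": force on the tool from outside, world axes, zero at the start; "torque": the same for the moment, N m; "grip_width": opening from 0.0 (shut) to 1.0 (fully open); "grasp_force": force on a finger pad.
Only numpy, scipy, OpenCV 4.12 (cv2) and the standard library are available. Lean on these libraries where they do the work, as an engineer would, in place of code of your own. Each camera call takes 0.05 s, during which the arm holds its last target. There are 200 camera calls.

## Working session

There is one attempt and no reset: what is moved stays moved. The work goes in short steps, Python scripts to look and compute and a tool call to move; the robot and the scene stay as the last step left them, time stands still between calls to the robot, and variables do not carry over. Pictures are saved under pics/ and viewed, at most 14 in all, crops included, and the job is handed in when it is done.

Besides the shell and the picture viewer there is one more tool, called after "Call:" as a command line: name --argument value ..., lists and objects as JSON in quotes. step_arm: Moves the arm, as the interface text tells. Its arguments: {"type":"object","properties":{"commands":{"type":"array","items":{"type":"number"}},"squeeze":{"type":"number"}},"required":["commands"]}

```bash
ls; mkdir -p pics
python3 - <<'E'
from workcell import *
import cv2
o=get_obs(); print({k:(v if not hasattr(v,'round') else v) for k,v in o.items()})
for n in ("top","scene"):
    cv2.imwrite(f"pics/{n}0.png",camera(n)[:,:,::-1])
    p=camera_params(n); print(n,p["mtx"],p["extrinsics"])
print(camera_params("wrist"))
E
```

```text
pics
{'clock': 0.0, 'joint_pos': array([ 1.14639027,  0.33287291, -0.0646898 ,  1.46092557,  0.02163924,
        1.34990697, -0.08848715]), 'joint_velocities': array([-0.00099611,  0.00212649, -0.00053482,  0.00195562, -0.0012324 ,
       -0.00212538, -0.00118994]), 'tau': array([-1.14088496e-03, -6.25450730e+01,  4.89747268e-02, -3.91610491e+01,
        1.63398689e-02,  9.81626072e-03,  1.19381657e-06]), 'position': array([ 0.24423708, -0.5748502 ,  0.19752282]), 'ee_rot': array([ 9.79883287e-01,  1.99570143e-01, -1.93371798e-04, -6.81275234e-04]), 'ft_force': array([-1.31041223, -0.55909748,  0.46997317]), 'torque': array([ 0.02041449,  0.05972929, -0.01769555]), 'grasp_force': 0.0, 'grip_width': 1.003222839700847}
top [[506.7192761    0.         323.9531122 ]
 [  0.         506.7192761  242.03356512]
 [  0.           0.           1.        ]] [[-8.96195534e-04 -9.99991804e-01  3.94814062e-03  3.80542582e-02]
 [-9.72561771e-01 -4.69092304e-05 -2.32644794e-01  5.52729627e-01]
 [ 2.32643073e-01 -4.04830586e-03 -9.72553758e-01  1.06565997e+00]
 [ 0.00000000e+00  0.00000000e+00  0.0000
[... 189 characters left out ...]
00236909 -0.38643769]
 [ 0.42228743 -0.40213279 -0.81238079 -0.15457598]
 [-0.58550098  0.56316673 -0.58312249  1.30467661]
 [ 0.          0.          0.          1.        ]]
{'mtx': array([[404.76073006,   0.        , 319.29460212],
       [  0.        , 404.76073006, 241.24561064],
       [  0.        ,   0.        ,   1.        ]]), 'tool_from_camera': array([[ 6.42301199e-04, -9.53648060e-01, -3.00923521e-01,
         7.77864981e-02],
       [ 9.99999757e-01,  6.94072585e-04, -6.51326011e-05,
        -2.59823552e-04],
       [ 2.70976345e-04, -3.00923406e-01,  9.53648274e-01,
        -1.74299317e-01],
       [ 0.00000000e+00,  0.00000000e+00,  0.00000000e+00,
         1.00000000e+00]])}
```

View pics/top0.png

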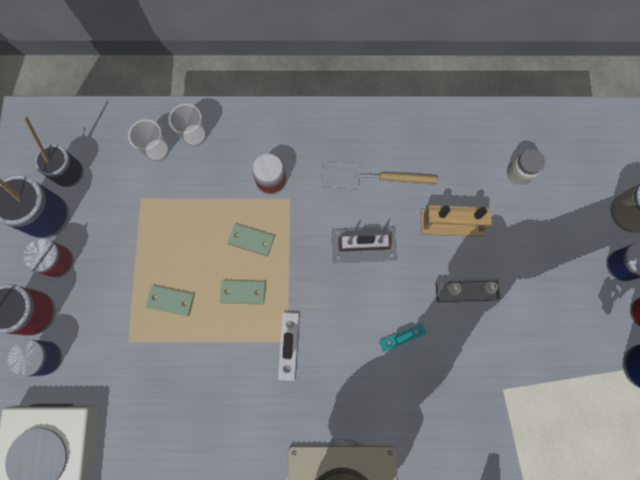

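View pics/scene0.png

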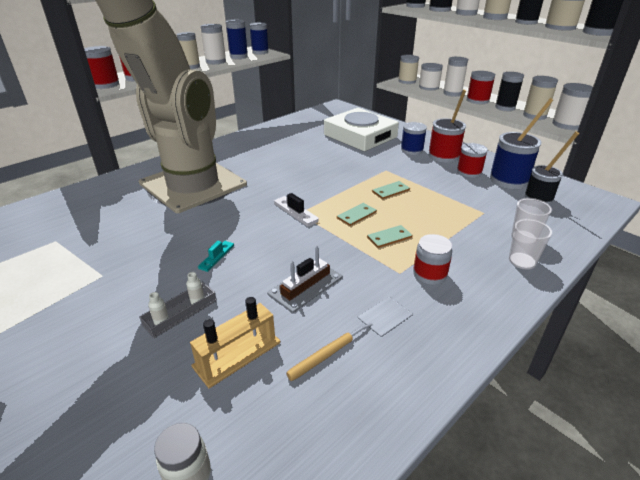

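The top view shows three boards at (251,239), (243,292) and (170,300). The tin is at (269,173), the spatula around (380,178), the stand at (455,220) and the tray at (468,290).

There are three possible keepers: a silver one on the file pins at (365,241), a larger silver one loose at (288,345), and a turquoise one at (402,337). The one on the pins fits, since it is silver, smaller and threaded. I'll confirm it in an enlarged crop.

```bash
cat > h.py <<'E'
from workcell import *
import cv2, numpy as np
from scipy.spatial.transform import Rotation as R
def cam(n):
    """K, world->camera 4x4"""
    p=camera_params(n)
    if n!="wrist": return p["mtx"],p["extrinsics"]
    o=get_obs(); T=np.eye(4); T[:3,:3]=R.from_quat(o["ee_rot"]).as_matrix(); T[:3,3]=o["position"]
    return p["mtx"],np.linalg.inv(T@p["tool_from_camera"])
def back(K,E,uv,z):
    """pixels to world at height z"""
    uv=np.atleast_2d(np.float64(uv)); d=np.c_[uv,np.ones(len(uv))]@np.linalg.inv(K).T@E[:3,:3]
    c=-E[:3,:3].T@E[:3,3]; return c+d*((z-c[2])/d[:,2])[:,None]
def proj(K,E,P):
    q=np.atleast_2d(P)@E[:3,:3].T+E[:3,3]; q=q@K.T; return q[:,:2]/q[:,2:]
def boards(im,K,E,z,amin):
    """board centres, yaw of long axis from the coat colour"""
    hsv=cv2.cvtColor(im,cv2.COLOR_RGB2HSV); m=cv2.inRange(hsv,(55,25,60),(88,120,220))
    m=cv2.morphologyEx(m,cv2.MORPH_OPEN,np.ones((3,3))); out=[]
    for c in cv2.findContours(m,cv2.RETR_EXTERNAL,cv2.CHAIN_APPROX_NONE)[0]:
        if cv2.contourArea(c)<amin: continue
        w=back(K,E,c[:,0,:],z)[:,:2]
        (x,y),(a,b),t=cv2.minAreaRect(np.float32(w*1000))
        if a<b: t+=90
        out.append((round(x,1),round(y,1),round(max(a,b),1),round(min(a,b),1),round((t+90)%180-90,1)))
    return out
E
python3 - <<'E'
from h import *
im=cv2.imread("pics/top0.png"); K,E=cam("top")
a=cv2.resize(im[195:310,325:505],None,fx=4.4,fy=4.4,interpolation=cv2.INTER_CUBIC)
cv2.imwrite("pics/c1.png",a)
b=cv2.resize(im[225:325,140:300],None,fx=3.5,fy=3.5,interpolation=cv2.INTER_CUBIC)
c=cv2.resize(im[300:390,270:430],None,fx=3,fy=3,interpolation=cv2.INTER_CUBIC)
print(boards(im[:,:,::-1].copy(),K,E,.009,200))
E
```

```text
[(429.8, 391.0, 96.6, 46.6, 78.2), (448.6, 225.4, 96.1, 46.0, 90.0), (573.4, 209.9, 96.9, 46.8, 72.2)]
```

View pics/c1.png

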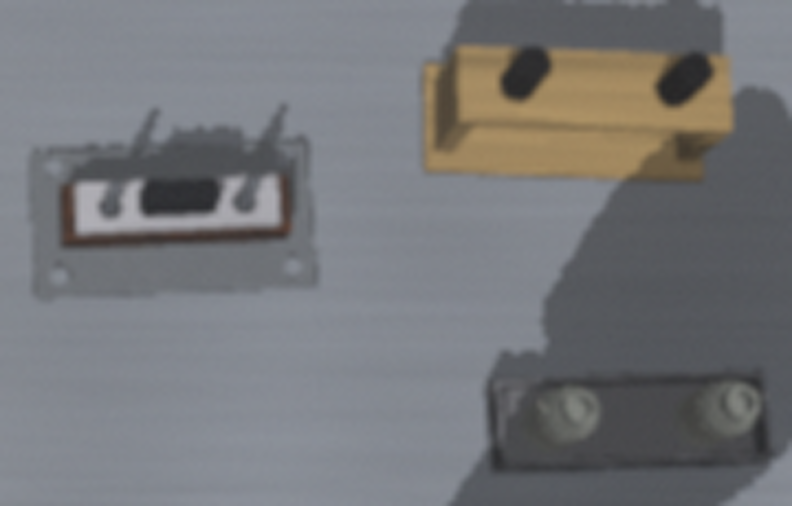

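The crop confirms it. The silver bar on the pins, with its black grip, is the small one in that colour, so it is the keeper. The larger silver bar at (288,345) and the turquoise one at (402,337) are decoys.

Run:
```python
from h import *
K,E=cam("top"); f=lambda u,v:(325+u/4.4,195+v/4.4)
def show(n,pts,z): print(n,np.round(back(K,E,[f(*p) for p in pts],z)[:,:2]*1000).tolist())
show("foot",[(32,150),(306,140),(317,285),(38,298)],.006)
show("keeperbar",[(75,182),(278,172),(284,228),(76,235)],.038)
show("grip",[(143,196),(219,195)],.064)
show("stand top",[(457,46),(729,58),(731,131),(459,123)],.070)
show("captops",[(535,62),(697,70)],.110)
show("mouth",[(577,406),(740,402)],.076)
show("tray",[(490,382),(764,374),(770,458),(495,468)],.026)
print("decoys/free",np.round(back(K,E,[(288,345),(402,337),(345,310),(269,173),(269,190),(380,178)],0.0)*1000).tolist())
o=get_obs();print(R.from_quat(o["ee_rot"]).as_euler("zyx",degrees=True))
```

```text
foot [[598.0, 18.0], [604.0, -130.0], [524.0, -133.0], [517.0, 15.0]]
keeperbar [[573.0, -4.0], [578.0, -110.0], [548.0, -112.0], [544.0, -4.0]]
grip [[559.0, -37.0], [559.0, -76.0]]
stand top [[637.0, -200.0], [630.0, -339.0], [591.0, -337.0], [596.0, -199.0]]
captops [[616.0, -229.0], [612.0, -309.0]]
mouth [[449.0, -248.0], [451.0, -329.0]]
tray [[469.0, -217.0], [473.0, -359.0], [430.0, -359.0], [425.0, -218.0]]
decoys/free [[330.0, 119.0, 0.0], [347.0, -139.0, 0.0], [408.0, -11.0, 0.0], [742.0, 172.0, 0.0], [698.0, 171.0, 0.0], [729.0, -99.0, 0.0]]
[-2.30180681e+01 -3.09356170e-02 -1.79935916e+02]
```

Call:
step_arm --commands '[85,0.25,0.42,0.04,0,0,0.32,85,0.528,0.861,0.04,0,0,0.641,85,0.528,0.861,0.04,0,0,0.641,85,0.528,0.861,0.04,0,0,0.641,85,0.528,0.861,0.04,0,0,0.641,85,0.528,0.861,0.04,0,0,0.641,85,0.528,0.861,0.04,0,0,0.641,85,0.528,0.861,0.04,0,0,0.641,85,0.528,0.861,0.04,0,0,0.641,85,0.528,0.861,0.04,0,0,0.641]' --squeeze 40

```text
clock: 1.35
position: [0.562, -0.0556, 0.2223]
ee_rot: [0.415, 0.91, 0.0, -0.0]
ft_force: [-0.2, -0.7, -0.2]
grip_width: 0.994
grasp_force: 0.0
```

Call:
step_arm --commands '[85,0,0,0,0,0,-0.2156,85,0,0,0,0,0,-0.2156,85,0,0,0,0,0,-0.2156,85,0,0,0,0,0,-0.2156,85,0,0,0,0,0,-0.2156,85,0,0,0,0,0,-0.2156,85,0,0,0,0,0,-0.2156,85,0,0,0,0,0,-0.2156,85,0,0,0,0,0,-0.2156,85,0,0,0,0,0,-0.2156]'

```text
clock: 2.6
position: [0.5613, -0.0586, 0.2223]
ee_rot: [0.697, 0.717, 0.0, 0.0]
ft_force: [-0.1, 0.8, 0.6]
grip_width: 0.994
grasp_force: 0.0
```

```bash
cat >> h.py <<'E'
def yaw(o=None):
    q=(o or get_obs())["ee_rot"]; return np.degrees(2*np.arctan2(q[1],q[0]))
E
python3 - <<'E'
from h import *
o=get_obs(); print(o["position"],yaw(o),o["joint_pos"])
K,E=cam("wrist"); im=camera("wrist")[:,:,::-1]; cv2.imwrite("pics/w1.png",im)
F=np.array([.561,-.0575]);a=np.radians(2.4);ey=np.array([-np.sin(a),np.cos(a)])
print(proj(K,E,[[*(F+s*.035*ey),z] for s in(1,-1) for z in(.038,.088)]))
E
```

```text
[ 0.56125749 -0.05862454  0.22234462] 91.6537801940002 [ 0.51200283  0.23466774 -0.57302069  1.56521783  0.1287245   1.37956972
 -0.04414912]
[[317.69707167 163.15424718]
 [317.47440926 170.864981  ]
 [318.72080377 239.47524446]
 [318.66132647 257.79012588]]
```

View pics/w1.png

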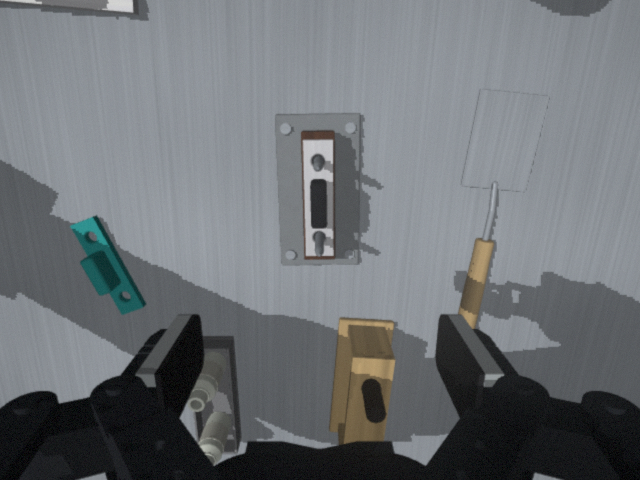

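The pins match the prediction, with noses near (318,170) and (319,256). The keeper grip is centred at (318,203), so I'll descend and grip.

Call:
step_arm --commands '[85,-0.001,0.002,-0.15,0,0,0.004,85,-0.001,0.002,-0.2,0,0,0.004,60,-0.001,0.002,-0.25,0,0,0.004,60,-0.001,0.002,-0.28,0,0,0.004,50,-0.001,0.002,-0.298,0,0,0.004,40,-0.001,0.002,-0.298,0,0,0.004,10,-0.001,0.002,-0.298,0,0,0.004,5,-0.001,0.002,-0.298,0,0,0.004,5,-0.001,0.002,-0.298,0,0,0.004,5,-0.001,0.002,-0.298,0,0,0.004]'

```text
clock: 3.9
position: [0.5607, -0.0575, 0.0437]
ee_rot: [0.692, 0.722, 0.0, 0.0]
ft_force: [-0.4, 0.0, 0.7]
grip_width: 0.06
grasp_force: 0.0
```

```bash
python3 -c "
from h import *
o=get_obs(); print(o['position'],yaw(o),o['ft_force'],o['grip_width'],o['grasp_force'],o['torque'])"
```

```text
[ 0.56074618 -0.05745443  0.04374465] 92.36201350915454 [-0.37921176  0.02719754  0.71090837] 0.0600483222006654 0.0 [ 0.00115624 -0.0175973   0.03790988]
```

```bash
python3 -c "
from h import *
cv2.imwrite('pics/w2.png',camera('wrist')[:,:,::-1])
im=camera('scene')[:,:,::-1][200:350,230:380]; cv2.imwrite('pics/s2.png',cv2.resize(im,None,fx=4,fy=4))"
```

```text
(no output)
```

View pics/s2.png

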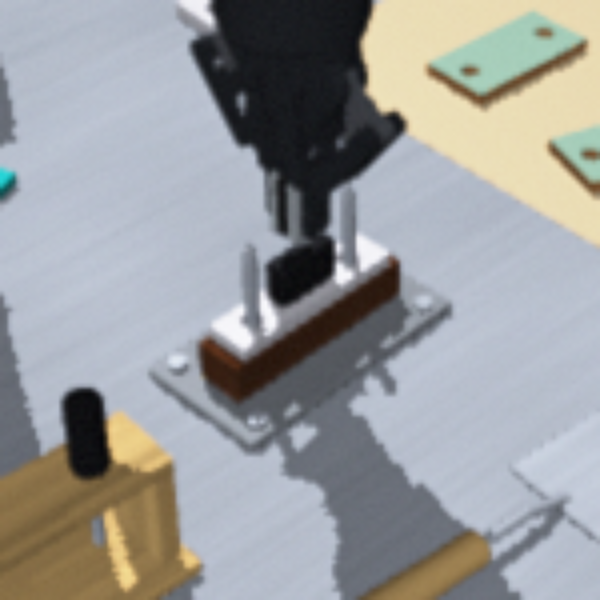

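The fingers have closed beside or above the grip. I'll check where the TCP projects and look through the wrist camera.

```bash
python3 -c "
from h import *
K,E=cam('scene');o=get_obs();print(proj(K,E,[o['position'],o['position']+[0,0,.02],[.561,-.0575,.03],[.561,-.0575,.064]]), (np.array(proj(K,E,[o['position']]))-[230,200])*4, (-E[:3,:3].T@E[:3,3]))"
```

```text
[[304.48948066 269.92370398]
 [304.26565056 262.42170801]
 [304.72916273 275.0029726 ]
 [304.353706   262.35437947]] [[297.95792266 279.69481592]] [ 1.09657923 -0.51794307  0.63612723]
```

View pics/w2.png

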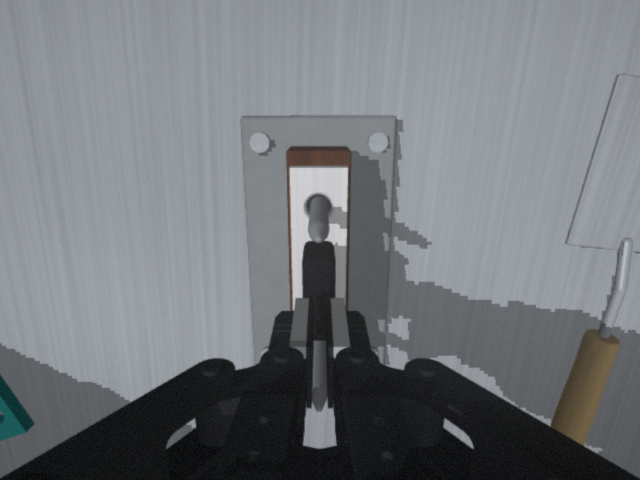

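```bash
python3 -c "
from h import *
K,E=cam('wrist');o=get_obs();c=o['position'].copy();t=np.radians(yaw(o));ey=np.array([np.cos(t),np.sin(t),0]);ex=np.array([np.sin(t),-np.cos(t),0])
P=lambda x,y,z:[*(c[:2]+(ex*x+ey*y)[:2]),z]
for n,p in dict(tcp=c,gripend_top_l=P(-.007,.02,.064),r=P(.007,.02,.064),gripend_bot=P(-.007,.02,.038),griptopmid=P(-.007,0,.064),bar_l=P(-.013,.053,.038),bar_r=P(.013,.053,.038),pinnose=P(0,.035,.088),pinbase=P(0,.035,.038),foot=P(-.04,.075,.006)).items(): print(n,proj(K,E,[p]).round())
"
python3 - <<'E'
import cv2
im=cv2.imread('pics/w2.png')[140:430,200:440]
cv2.imwrite('pics/w2c.png',cv2.resize(im,None,fx=2.05,fy=2.05,interpolation=cv2.INTER_CUBIC)*1)
E
```

```text
tcp [[318. 287.]]
gripend_top_l [[300. 262.]]
r [[335. 262.]]
gripend_bot [[303. 243.]]
griptopmid [[301. 307.]]
bar_l [[288. 172.]]
bar_r [[347. 172.]]
pinnose [[317. 246.]]
pinbase [[318. 212.]]
foot [[238. 119.]]
```

Call:
step_arm --commands '[0,0,0,0,0,0,0,0,0,0,0,0,0,0,0,0,0,0,0,0,0,0,0,0,0,0,0,0,0,0,0,0,0,0,0,0,0,0,0,0,0,0,0,0,0,0,0,0,0,0,0,0,0,0,0,0,0,0,0,0,0,0,0,0,0,0,0,0,0,0]' --squeeze 40

```text
clock: 5.25
position: [0.5606, -0.0575, 0.0435]
ee_rot: [0.692, 0.722, 0.0, 0.0]
ft_force: [-0.3, 0.6, -0.3]
grip_width: 0.001
grasp_force: 0.0
```

View pics/w2c.png

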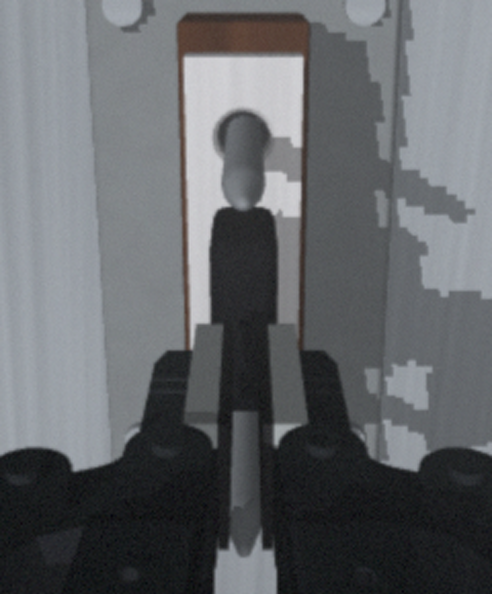

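Run:
```python
from h import *
a=camera('wrist')[:,:,::-1][230:430,220:420]; b=camera('scene')[:,:,::-1][220:300,260:360]
a=cv2.resize(a,(400,400),interpolation=cv2.INTER_CUBIC); b=cv2.resize(b,(400,320),interpolation=cv2.INTER_CUBIC)
b=cv2.convertScaleAbs(b,alpha=1.6,beta=30); a=cv2.convertScaleAbs(a,alpha=1.8,beta=30)
b=cv2.copyMakeBorder(b,0,80,0,0,cv2.BORDER_CONSTANT); cv2.imwrite('pics/t3.png',np.hstack([a,b]))
```

```text
(no output)
```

View pics/t3.png

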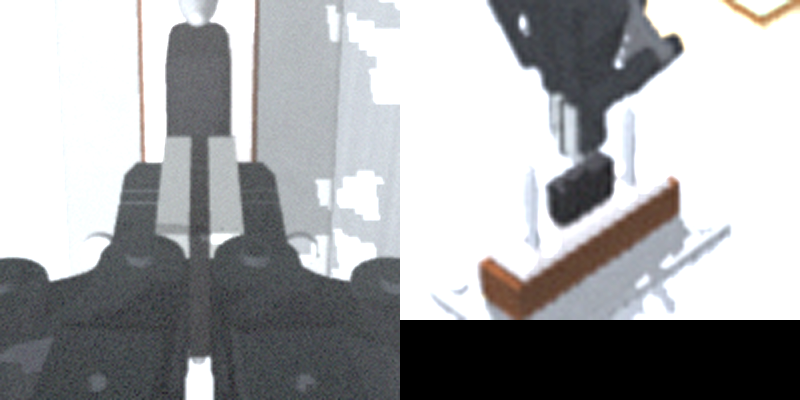

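The scene view shows the fingertips about 30 mm short of the reported TCP: they are shut above the grip, at z≈0.07. I'll open, go 20 mm lower and close again.

Call:
step_arm --commands '[60,0,0,0,0,0,0,60,0,0,0,0,0,0,60,0,0,0,0,0,0,60,0,0.002,-0.02,0,0,0,60,0,0.002,-0.033,0,0,0,60,0,0.002,-0.033,0,0,0,5,0,0.002,-0.033,0,0,0,5,0,0.002,-0.033,0,0,0,5,0,0.002,-0.033,0,0,0,5,0,0.002,-0.033,0,0,0]' --squeeze 40

```text
clock: 6.6
position: [0.5608, -0.0563, 0.0241]
ee_rot: [0.692, 0.722, 0.0, 0.0]
ft_force: [-1.5, -0.2, 4.6]
grip_width: 0.143
grasp_force: 41.0
```

Call:
step_arm --commands '[5,0,0,0.05,0,0,0,5,0,0,0.1,0,0,0,5,0,0,0.14,0,0,0,5,-0.05,0.01,0.14,0,0,0,5,-0.15,0.03,0.14,0,0,0,5,-0.217,0.044,0.12,0,0,0,5,-0.217,0.044,0.05,0,0,0,5,-0.217,0.044,-0.02,0,0,0,5,-0.217,0.044,-0.045,0,0,0,5,-0.217,0.044,-0.047,0,0,0]'

```text
clock: 7.85
position: [0.4303, -0.0296, -0.0046]
ee_rot: [0.692, 0.722, -0.0, -0.001]
ft_force: [-0.2, 1.0, -1.3]
grip_width: 0.146
grasp_force: 40.4
```

Run:
```python
from h import *
o=get_obs(); print(o['position'],yaw(o),o['ft_force'],o['grip_width'])
K,E=cam('top'); im=camera('top'); print(boards(im,K,E,.009,200))
a=im[:,:,::-1][200:300,300:420];cv2.imwrite('pics/t4.png',cv2.resize(a,None,fx=5,fy=5,interpolation=cv2.INTER_CUBIC))
```

```text
[ 0.43028196 -0.02957472 -0.0046146 ] 92.3799941238445 [-0.18547266  0.96306614 -1.25965233] 0.14649494589364642
[(429.8, 391.0, 96.6, 46.6, 78.2), (448.6, 225.3, 96.1, 46.0, 90.0), (573.5, 210.0, 96.6, 46.9, 72.2)]
```

Call:
step_arm --commands '[5,0,0,-0.0025,0,0,0,40,0,0,-0.0025,0,0,0,40,0,0,-0.0025,0,0,0,40,0,0,-0.0025,0,0,0,60,0,0,0.08,0,0,0,60,0,0,0.16,0,0,0,85,0.1,-0.06,0.227,0,0,0,85,0.218,-0.13,0.227,0,0,0,85,0.218,-0.13,0.227,0,0,0,85,0.218,-0.13,0.227,0,0,0]'

```text
clock: 9.15
position: [0.5626, -0.1093, 0.1312]
ee_rot: [0.693, 0.721, 0.0, -0.0]
ft_force: [-0.9, 0.7, -0.0]
grip_width: 0.991
grasp_force: 0.0
```

Run:
```python
from h import *
o=get_obs(); print(o['position'],yaw(o),o['ft_force'],o['grip_width'])
K,E=cam('wrist'); im=camera('wrist'); cv2.imwrite('pics/w5.png',im[:,:,::-1])
a=np.radians(2.4);ey=np.array([-np.sin(a),np.cos(a)]);F=[.5605,-.0575]
print(proj(K,E,[[*(F+s*.035*ey),z] for s in(1,-1) for z in(.03,.088)]).round(1))
c=im[20:320,220:420,::-1]; cv2.imwrite('pics/w5c.png',cv2.resize(cv2.convertScaleAbs(c,alpha=1.3,beta=10),None,fx=2,fy=2,interpolation=cv2.INTER_CUBIC))
```

```text
[ 0.56255829 -0.10932209  0.13122799] 92.23659806291724 [-0.90300671  0.69784355 -0.01925753] 0.9912326218618599
[[318.1  98.5]
 [317.8  94.3]
 [318.4 205.3]
 [318.2 227.7]]
```

View pics/w5c.png

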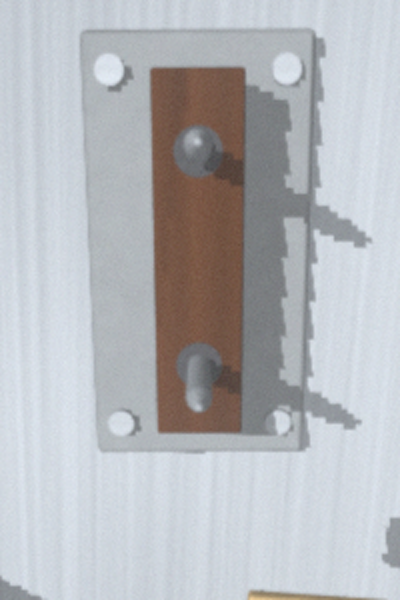

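The crop shows the pin noses at full-image pixels (319,93) and (319.5,223).

Run:
```python
from h import *
K,E=cam('wrist')
def f(n,z,u):
    p=back(K,E,u,z)[:,:2]; d=p[0]-p[1]; m=p.mean(0); print(n,m.round(4),np.hypot(*d).round(4),np.degrees(np.arctan2(d[1],d[0])).round(2))
f("nose",.088,[(319,93),(319.5,223)])
f("foot hi",.006,[(260.5,35),(377.5,35)]); 
f("foot diag",.006,[(260.5,35),(359.5,245)])
f("foot diag2",.006,[(377.5,35),(270,245)])
f("beam diag",.030,[(295.5,54),(341,236)])
f("beam diag2",.030,[(342.5,54),(299,236)])
f("left beam",.030,[(295.5,54),(299,236)])
f("right beam",.030,[(342.5,54),(341,236)])
```

```text
nose [ 0.5599 -0.0544] 0.0679 92.58
foot hi [0.5566 0.0197] 0.0782 -177.64
foot diag [ 0.5558 -0.0542] 0.1637 117.92
foot diag2 [ 0.5601 -0.054 ] 0.1666 64.73
beam diag [ 0.5602 -0.0541] 0.1222 106.7
beam diag2 [ 0.5599 -0.0541] 0.1219 78.65
left beam [ 0.5452 -0.0547] 0.1184 92.56
right beam [ 0.5748 -0.0535] 0.1184 92.83
```

Call:
step_arm --commands '[85,-0.09,0.2,0,0,0,-0.012,85,-0.19,0.466,0,0,0,-0.012,85,-0.19,0.466,0,0,0,-0.012,85,-0.19,0.466,0,0,0,-0.012,85,-0.19,0.466,-0.05,0,0,-0.012,85,-0.19,0.466,-0.132,0,0,-0.012,85,-0.19,0.466,-0.132,0,0,-0.012,85,-0.19,0.466,-0.132,0,0,-0.012,85,-0.19,0.466,-0.132,0,0,-0.012,85,-0.19,0.466,-0.132,0,0,-0.012]'

```text
clock: 10.45
position: [0.4481, 0.1715, 0.0537]
ee_rot: [0.706, 0.708, 0.001, 0.001]
ft_force: [-0.4, -0.9, 0.3]
grip_width: 0.997
grasp_force: 0.0
```

Run:
```python
from h import *
o=get_obs(); print(o['position'],yaw(o),o['ft_force'],o['grip_width'])
K,E=cam('wrist'); im=camera('wrist'); cv2.imwrite('pics/w6.png',im[:,:,::-1])
print(boards(im,K,E,.009,2000),[boards(im,K,E,z,2000)[0] for z in(.008,.010)])
K,E=cam('top');print(boards(camera('top'),K,E,.009,200))
```

```text
[0.4481375  0.17153777 0.05367374] 90.14745049697308 [-0.3981706  -0.86737542  0.27448439] 0.9971451116992418
[(571.1, 211.4, 98.0, 48.8, 72.5), (448.3, 226.5, 98.2, 48.5, 88.2)] [(571.7, 211.2, 98.4, 49.0, 72.5), (570.5, 211.6, 97.5, 48.6, 72.5)]
[(429.8, 390.8, 96.9, 46.6, 78.3)]
```

View pics/w6.png

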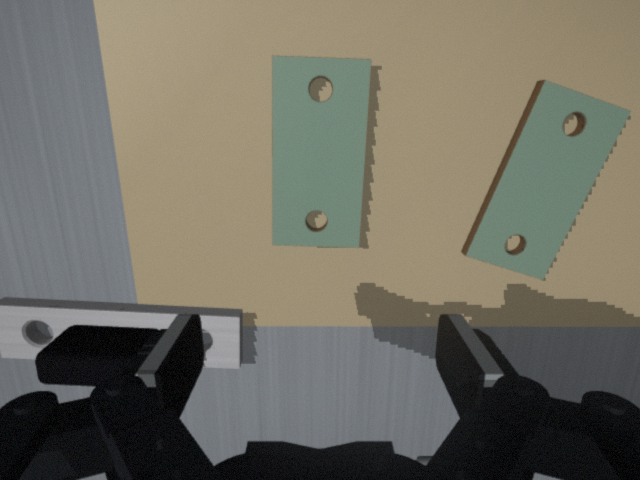

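Board 2 is centred near (320,152) and upright in view, with its holes at (320,88) and (317,220). I'm descending to it with force checks.

Call:
step_arm --commands '[62,0,0.0917,0,0,0,-0.011,62,0,0.0917,0,0,0,-0.011,62,0,0.0917,0,0,0,-0.011,62,0,0.0917,-0.03,0,0,-0.011,62,0,0.0917,-0.06,0,0,-0.011,62,0,0.0917,-0.09,0,0,-0.011,62,0,0.0917,-0.1145,0,0,-0.011,62,0,0.0917,-0.12,0,0,-0.011,62,0,0.0917,-0.12,0,0,-0.011,62,0,0.0917,-0.12,0,0,-0.011]' --squeeze 20

```text
clock: 11.8
position: [0.4477, 0.2271, -0.0189]
ee_rot: [0.718, 0.696, 0.0, 0.0]
ft_force: [-1.4, -0.3, 0.3]
grip_width: 0.724
grasp_force: 0.0
```

Call:
step_arm --commands '[62,0,0,-0.002,0,0,0,62,0,0,-0.004,0,0,0,62,0,0,-0.006,0,0,0,62,0,0,-0.008,0,0,0,62,0,0,-0.01,0,0,0,62,0,0,-0.01,0,0,0,62,0,0,-0.01,0,0,0,62,0,0,-0.01,0,0,0,62,0,0,-0.01,0,0,0,62,0,0,-0.01,0,0,0]'

```text
clock: 13.05
position: [0.4473, 0.2268, -0.0254]
ee_rot: [0.718, 0.696, 0.0, 0.0]
ft_force: [0.1, 0.3, -0.1]
grip_width: 0.728
grasp_force: 0.0
```

Run:
```python
from h import *
o=get_obs(); print(o['position'],yaw(o),o['ft_force'],o['grip_width'])
a=camera('wrist')[:,:,::-1]; b=camera('scene')[:,:,::-1][140:260,300:440]
b=cv2.resize(b,(400,343),interpolation=cv2.INTER_CUBIC); a=cv2.resize(a,(400,300))
b=cv2.copyMakeBorder(b,0,57,0,0,cv2.BORDER_CONSTANT); a=cv2.copyMakeBorder(a,0,100,0,0,cv2.BORDER_CONSTANT); cv2.imwrite('pics/t7.png',np.hstack([a,b]))
```

```text
[ 0.44725003  0.22677601 -0.02544418] 88.22114998956341 [ 0.11051967  0.27088838 -0.10891656] 0.7277712673862128
```

View pics/t7.png

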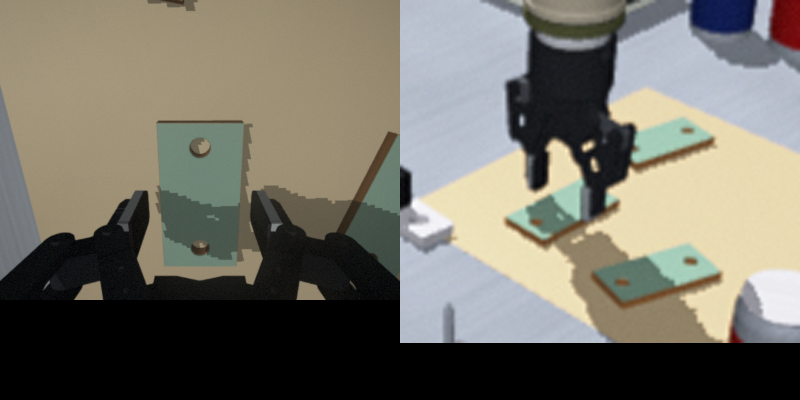

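The tips straddle the board but are still a little above the paper. I'm lowering further with force checks.

Call:
step_arm --commands '[62,0,0,-0.002,0,0,0,62,0,0,-0.004,0,0,0,62,0,0,-0.006,0,0,0,62,0,0,-0.008,0,0,0,62,0,0,-0.008,0,0,0,62,0,0,-0.008,0,0,0,62,0,0,-0.008,0,0,0,62,0,0,-0.008,0,0,0,62,0,0,-0.008,0,0,0,62,0,0,-0.008,0,0,0]'

```text
clock: 14.4
position: [0.4472, 0.2268, -0.0303]
ee_rot: [0.718, 0.696, 0.0, 0.0]
ft_force: [0.8, -0.9, 0.5]
grip_width: 0.722
grasp_force: 0.0
```

Run:
```python
from h import *
o=get_obs(); print(o['position'],yaw(o),o['ft_force'])
K,E=cam('scene'); print(proj(K,E,[[.482,.2268,z] for z in(0,.005,.01,.015)]))
```

```text
[ 0.4472294   0.22675977 -0.03027261] 88.22108072938205 [ 0.82784097 -0.8627499   0.48275843]
[[366.37802788 219.9672684 ]
 [366.49107135 218.3576746 ]
 [366.60469085 216.73987893]
 [366.71889078 215.11381852]]
```

Call:
step_arm --commands '[62,0,0,-0.003,0,0,0,62,0,0,-0.006,0,0,0,62,0,0,-0.009,0,0,0,62,0,0,-0.009,0,0,0,44,0,0,-0.009,0,0,0,44,0,0,-0.009,0,0,0,44,0,0,-0.009,0,0,0,44,0,0,-0.009,0,0,0,44,0,0,-0.009,0,0,0,44,0,0,-0.009,0,0,0]'

```text
clock: 15.65
position: [0.4473, 0.2268, -0.0356]
ee_rot: [0.718, 0.696, 0.0, 0.0]
ft_force: [-0.8, -0.2, 4.6]
grip_width: 0.579
grasp_force: 21.2
```

Call:
step_arm --commands '[44,0,0,0.05,0,0,0,44,0,0,0.11,0,0,0,44,0,0,0.18,0,0,0.005,44,0.03,-0.07,0.18,0,0,0.01,44,0.06,-0.15,0.18,0,0,0.015,44,0.1,-0.24,0.18,0,0,0.0244,44,0.14,-0.34,0.18,0,0,0.0244,44,0.17,-0.42,0.18,0,0,0.0244,44,0.1882,-0.468,0.18,0,0,0.0244,44,0.1882,-0.468,0.18,0,0,0.0244]' --squeeze 30

```text
clock: 16.9
position: [0.5602, -0.0571, 0.0716]
ee_rot: [0.692, 0.721, -0.0, -0.0]
ft_force: [0.1, 0.1, 0.4]
grip_width: 0.574
grasp_force: 32.2
```

Run:
```python
from h import *
o=get_obs(); print(o['position'],yaw(o),o['ft_force'],o['grip_width'])
K,E=cam('wrist'); im=camera('wrist'); cv2.imwrite('pics/w8.png',im[:,:,::-1])
print(boards(im,K,E,.118,2000),boards(im,K,E,.110,2000))
```

```text
[ 0.56022198 -0.05714848  0.0716484 ] 92.34740093489094 [0.10083863 0.0629927  0.44454853] 0.5744583364192064
[(560.9, -55.3, 96.7, 48.0, -87.6)] [(561.1, -60.0, 102.7, 51.0, -87.6)]
```

View pics/w8.png

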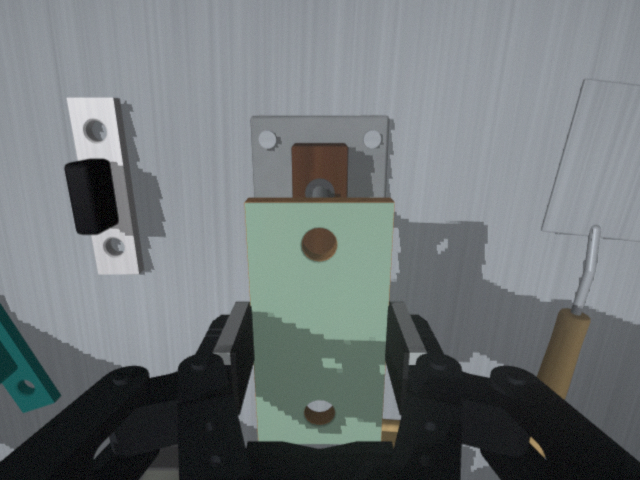

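Call:
step_arm --commands '[44,0,0,0,0,0,0,44,0,0,0,0,0,0,44,0,0,-0.01,0,0,0,44,0,0,-0.02,0,0,0,44,0,0,-0.028,0,0,0,44,0,0,-0.034,0,0,0,44,0,0,-0.04,0,0,0,44,0,0,-0.046,0,0,0,44,0,0,-0.052,0,0,0,44,0,0,-0.052,0,0,0]'

```text
clock: 18.2
position: [0.56, -0.054, 0.0408]
ee_rot: [0.691, 0.723, -0.0, -0.0]
ft_force: [-0.7, 0.1, 0.0]
grip_width: 0.568
grasp_force: 32.2
```

Run:
```python
from h import *
o=get_obs(); print(o['position'],yaw(o),o['ft_force'],o['grip_width'],o['torque'])
im=camera('wrist')[140:440,200:440,::-1]; cv2.imwrite('pics/w9.png',cv2.resize(im,None,fx=2,fy=2,interpolation=cv2.INTER_CUBIC))
```

```text
[ 0.55996474 -0.05402821  0.04082197] 92.61327435643427 [-0.70030464  0.07285554  0.01902587] 0.5684958061269229 [ 0.00555689 -0.03036523  0.05046114]
```

Call:
step_arm --commands '[44,0,0,-0.004,0,0,0,44,0,0,-0.008,0,0,0,44,0,0,-0.012,0,0,0,44,0,0,-0.016,0,0,0,44,0,0,-0.02,0,0,0,44,0,0,-0.024,0,0,0,44,0,0,-0.028,0,0,0,44,0,0,-0.032,0,0,0,44,0,0,-0.036,0,0,0,44,0,0,-0.036,0,0,0]'

```text
clock: 19.5
position: [0.56, -0.054, 0.0193]
ee_rot: [0.691, 0.723, -0.0, -0.0]
ft_force: [-0.1, -0.2, -1.1]
grip_width: 0.569
grasp_force: 32.2
```

Call:
step_arm --commands '[44,0,0,-0.008,0,0,0,44,0,0,-0.016,0,0,0,44,0,0,-0.024,0,0,0,44,0,0,-0.032,0,0,0,44,0,0,-0.036,0,0,0,44,0,0,-0.036,0,0,0,62,0,0,-0.036,0,0,0,62,0,0,-0.036,0,0,0,62,0,0,-0.036,0,0,0,62,0,0,-0.036,0,0,0]'

```text
clock: 20.75
position: [0.5602, -0.054, -0.002]
ee_rot: [0.691, 0.723, 0.0, 0.0]
ft_force: [0.3, -0.5, 0.1]
grip_width: 0.723
grasp_force: 0.0
```

Call:
step_arm --commands '[62,0,0,0.04,0,0,0,85,0,0,0.1,0,0,0,85,0,0,0.18,0,0,0,85,0.005,0.1,0.22,0,0,0,85,0.01,0.2,0.22,0,0,-0.05,85,0.0216,0.3,0.22,0,0,-0.112,85,0.01,0.355,0.22,0,0,-0.112,85,-0.004,0.355,0.14,0,0,-0.112,85,-0.004,0.355,0.092,0,0,-0.112,85,-0.004,0.355,0.092,0,0,-0.112]'

```text
clock: 22.0
position: [0.5562, 0.1585, 0.0513]
ee_rot: [0.807, 0.591, -0.002, -0.001]
ft_force: [-0.8, -0.9, 0.4]
grip_width: 0.993
grasp_force: 0.0
```

Run:
```python
from h import *
o=get_obs(); print(o['position'],yaw(o),o['ft_force'],o['grip_width'])
K,E=cam('wrist'); im=camera('wrist'); cv2.imwrite('pics/w10.png',im[:,:,::-1])
print(boards(im,K,E,.009,2000))
K,E=cam('top');im=camera('top');cv2.imwrite('pics/t10.png',im[:,:,::-1]);print(boards(im,K,E,.009,200),boards(im,K,E,.038,200))
```

```text
[0.55620269 0.15850942 0.05132906] 72.47174641072836 [-0.79721973 -0.88161858  0.39912786] 0.9925020149496719
[(572.4, 211.4, 97.6, 48.7, 72.5)]
[(429.9, 391.0, 96.5, 46.8, 78.3), (570.0, -57.6, 101.3, 50.7, -90.0)] [(426.4, 382.3, 94.1, 45.6, 78.3), (563.0, -55.1, 98.8, 49.5, -90.0)]
```

Run:
```python
from h import *
a=cv2.imread('pics/t10.png')[210:270,325:405]; b=camera('scene')[:,:,::-1][220:320,250:360]
a=cv2.resize(a,(400,300),interpolation=cv2.INTER_CUBIC); b=cv2.resize(b,(400,364),interpolation=cv2.INTER_CUBIC)
a=cv2.copyMakeBorder(a,0,64,0,0,cv2.BORDER_CONSTANT); cv2.imwrite('pics/t11.png',np.hstack([a,b]))
```

```text
(no output)
```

View pics/t11.png

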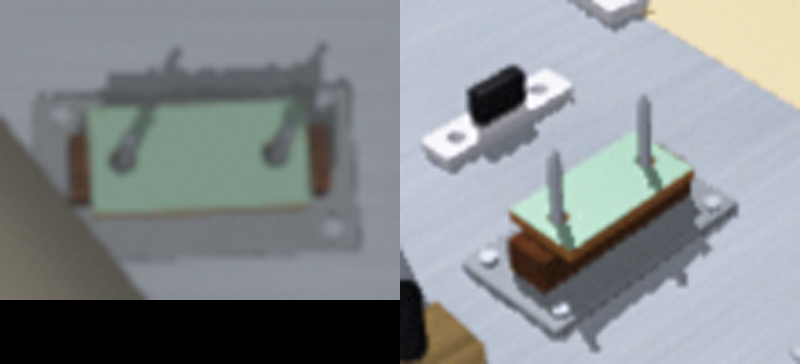

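The board lies flat on the beam with both pins through it. Now for board 3, at (0.5724, 0.2114).

Call:
step_arm --commands '[62,0.0243,0.0873,0,0,0,0,62,0.0243,0.0873,0,0,0,0,62,0.0243,0.0873,-0.04,0,0,0,62,0.0243,0.0873,-0.08,0,0,0,62,0.0243,0.0873,-0.12,0,0,0,62,0.0243,0.0873,-0.135,0,0,0,62,0.0243,0.0873,-0.14,0,0,0,62,0.0243,0.0873,-0.144,0,0,0,62,0.0243,0.0873,-0.148,0,0,0,62,0.0243,0.0873,-0.148,0,0,0]' --squeeze 20

```text
clock: 23.4
position: [0.5725, 0.2114, -0.0355]
ee_rot: [0.807, 0.591, 0.0, 0.0]
ft_force: [0.3, -0.0, 0.5]
grip_width: 0.724
grasp_force: 0.0
```

Call:
step_arm --commands '[44,0,0,0,0,0,0,44,0,0,0,0,0,0,44,0,0,0,0,0,0,44,0,0,0,0,0,0,44,0,0,0.03,0,0,0,44,0,0,0.08,0,0,0,44,0,0,0.13,0,0,0,44,0,0,0.18,0,0,0,44,0,-0.02,0.18,0,0,0.02,44,-0.005,-0.1,0.18,0,0,0.04]' --squeeze 30

```text
clock: 24.65
position: [0.5691, 0.1541, 0.0739]
ee_rot: [0.766, 0.643, 0.001, -0.0]
ft_force: [0.4, -0.7, -0.6]
grip_width: 0.578
grasp_force: 31.2
```

Call:
step_arm --commands '[44,-0.005,-0.08,0,0,0,0.02,44,-0.01,-0.16,0,0,0,0.04,44,-0.0155,-0.25,0,0,0,0.0717,44,-0.0155,-0.31,0,0,0,0.0717,44,-0.0155,-0.3428,0,0,0,0.0717,44,-0.0155,-0.3428,0,0,0,0.0717,44,-0.0155,-0.3428,0,0,0,0.0717,44,-0.0155,-0.3428,-0.01,0,0,0.0717,44,-0.0155,-0.3428,-0.02,0,0,0.0717,44,-0.0155,-0.3428,-0.02,0,0,0.0717]'

```text
clock: 25.9
position: [0.5595, -0.0538, 0.0595]
ee_rot: [0.691, 0.723, -0.0, -0.001]
ft_force: [0.6, -0.1, -0.2]
grip_width: 0.572
grasp_force: 31.2
```

Run:
```python
from h import *
o=get_obs(); print(o['position'],yaw(o),o['ft_force'],o['grip_width'])
K,E=cam('wrist'); im=camera('wrist'); cv2.imwrite('pics/w12.png',im[:,:,::-1]); print([boards(im,K,E,z,2000) for z in (.1,.104,.108)])
K,E=cam('top');im=camera('top');print(boards(im,K,E,.009,200))
```

```text
[ 0.55951834 -0.05379706  0.05951375] 92.6045374896564 [ 0.60583701 -0.12047409 -0.18816923] 0.5718707186131451
[[(560.4, -55.6, 100.7, 50.2, -87.3), (558.1, 0.6, 33.5, 7.0, 2.6)], [(560.3, -53.3, 97.7, 48.7, -87.3), (558.1, 1.3, 32.5, 6.8, 2.6)], [(560.2, -50.9, 94.7, 47.2, -87.3), (558.1, 2.0, 31.5, 6.6, 2.6)]]
[(429.9, 391.0, 96.5, 46.8, 78.3), (584.5, -29.5, 51.0, 44.7, 0.0)]
```

Call:
step_arm --commands '[44,0,0,-0.008,0,0,0,44,0,0,-0.016,0,0,0,44,0,0,-0.022,0,0,0,44,0,0,-0.028,0,0,0,44,0,0,-0.034,0,0,0,44,0,0,-0.04,0,0,0,44,0,0,-0.046,0,0,0,44,0,0,-0.052,0,0,0,44,0,0,-0.056,0,0,0,44,0,0,-0.056,0,0,0]'

```text
clock: 27.25
position: [0.5599, -0.0543, 0.0266]
ee_rot: [0.691, 0.723, -0.0, -0.0]
ft_force: [0.2, 0.7, -0.7]
grip_width: 0.575
grasp_force: 31.2
```

Call:
step_arm --commands '[44,0,0,-0.008,0,0,0,44,0,0,-0.016,0,0,0,44,0,0,-0.024,0,0,0,44,0,0,-0.03,0,0,0,44,0,0,-0.034,0,0,0,44,0,0,-0.034,0,0,0,62,0,0,-0.034,0,0,0,62,0,0,-0.034,0,0,0,62,0,0,-0.034,0,0,0,62,0,0,-0.034,0,0,0]'

```text
clock: 28.5
position: [0.5601, -0.0543, 0.0064]
ee_rot: [0.691, 0.723, 0.0, 0.0]
ft_force: [0.6, 0.2, -0.6]
grip_width: 0.726
grasp_force: 0.0
```

Call:
step_arm --commands '[62,0,0,0.05,0,0,0,85,0,0,0.14,0,0,0,85,-0.03,0.1,0.2,0,0,0,85,-0.07,0.2,0.2,0,0,-0.03,85,-0.11,0.3,0.2,0,0,-0.05,85,-0.15,0.4,0.2,0,0,-0.08,85,-0.18,0.5,0.2,0,0,-0.08,85,-0.21,0.59,0.2,0,0,-0.08,85,-0.2358,0.6525,0.15,0,0,-0.08,85,-0.2358,0.6525,0.1,0,0,-0.08]'

```text
clock: 29.75
position: [0.4159, 0.3418, 0.0662]
ee_rot: [0.774, 0.633, 0.001, -0.001]
ft_force: [1.2, -1.5, 0.3]
grip_width: 0.997
grasp_force: 0.0
```

Call:
step_arm --commands '[85,0,0,-0.022,0,0,0,85,0,0,-0.022,0,0,0,85,0,0,-0.022,0,0,0,85,0,0,-0.022,0,0,0,85,0,0,-0.022,0,0,0,85,0,0,-0.022,0,0,0,85,0,0,-0.022,0,0,0,85,0,0,-0.022,0,0,0,85,0,0,-0.022,0,0,0,85,0,0,-0.022,0,0,0]'

```text
clock: 31.0
position: [0.4186, 0.3372, 0.0531]
ee_rot: [0.776, 0.63, 0.0, 0.0]
ft_force: [-0.2, -0.4, 0.4]
grip_width: 0.993
grasp_force: 0.0
```

Run:
```python
from h import *
o=get_obs(); print(o['position'],yaw(o),o['ft_force'],o['grip_width'])
K,E=cam('wrist'); im=camera('wrist'); cv2.imwrite('pics/w13.png',im[:,:,::-1])
print(boards(im,K,E,.009,2000))
K,E=cam('top');im=camera('top');cv2.imwrite('pics/t13.png',im[:,:,::-1]);print(boards(im,K,E,.009,200),boards(im,K,E,.046,200))
```

```text
[0.41855171 0.33719352 0.05311475] 78.16200788602575 [-0.22337539 -0.425996    0.42763422] 0.9925022315993721
[(428.7, 392.3, 97.7, 48.7, 78.3)]
[(572.1, -58.6, 103.2, 51.8, -87.6)] [(563.0, -55.4, 99.9, 50.1, -87.6)]
```

Call:
step_arm --commands '[62,0.0168,0.0918,0,0,0,0.001,62,0.0168,0.0918,0,0,0,0.001,62,0.0168,0.0918,-0.04,0,0,0.001,62,0.0168,0.0918,-0.08,0,0,0.001,62,0.0168,0.0918,-0.12,0,0,0.001,62,0.0168,0.0918,-0.135,0,0,0.001,62,0.0168,0.0918,-0.14,0,0,0.001,62,0.0168,0.0918,-0.144,0,0,0.001,62,0.0168,0.0918,-0.148,0,0,0.001,62,0.0168,0.0918,-0.148,0,0,0.001]' --squeeze 20

```text
clock: 32.35
position: [0.4288, 0.3923, -0.0354]
ee_rot: [0.775, 0.632, 0.0, 0.0]
ft_force: [0.5, -0.6, -0.8]
grip_width: 0.724
grasp_force: 0.0
```

Call:
step_arm --commands '[44,0,0,0,0,0,0,44,0,0,0,0,0,0,44,0,0,0,0,0,0,44,0,0,0,0,0,0,44,0,0,0.03,0,0,0,44,0,0,0.08,0,0,0,44,0,0,0.13,0,0,0,44,0,0,0.18,0,0,0,44,0,-0.02,0.18,0,0,0,44,0.03,-0.1,0.18,0,0,0.02]' --squeeze 30

```text
clock: 33.6
position: [0.445, 0.3341, 0.073]
ee_rot: [0.753, 0.658, 0.001, -0.001]
ft_force: [1.2, -0.8, -0.7]
grip_width: 0.575
grasp_force: 31.3
```

Call:
step_arm --commands '[44,0.02,-0.08,0,0,0,0.01,44,0.05,-0.17,0,0,0,0.02,44,0.08,-0.27,0,0,0,0.03,44,0.11,-0.37,0,0,0,0.04,44,0.14,-0.47,0,0,0,0.05,44,0.165,-0.56,0,0,0,0.059,44,0.189,-0.62,0,0,0,0.059,44,0.189,-0.6443,0,0,0,0.059,44,0.189,-0.6443,0,0,0,0.059,44,0.189,-0.6443,-0.01,0,0,0.059]'

```text
clock: 34.85
position: [0.5599, -0.0525, 0.0665]
ee_rot: [0.69, 0.723, 0.0, 0.0]
ft_force: [0.3, 0.3, 0.5]
grip_width: 0.574
grasp_force: 31.3
```

Call:
step_arm --commands '[44,0,0,-0.008,0,0,0,44,0,0,-0.012,0,0,0,44,0,0,-0.016,0,0,0,44,0,0,-0.02,0,0,0,44,0,0,-0.024,0,0,0,44,0,0,-0.03,0,0,0,44,0,0,-0.036,0,0,0,44,0,0,-0.042,0,0,0,44,0,0,-0.048,0,0,0,44,0,0,-0.048,0,0,0]'

```text
clock: 36.1
position: [0.5598, -0.0543, 0.0372]
ee_rot: [0.691, 0.723, -0.0, -0.0]
ft_force: [-0.0, 0.5, -0.4]
grip_width: 0.574
grasp_force: 31.3
```

Run:
```python
from h import *
o=get_obs(); print(o['position'],yaw(o),o['ft_force'],o['torque'],o['grip_width'])
```

```text
[ 0.55979789 -0.054313    0.03718331] 92.56009680708318 [-0.03111499  0.52990116 -0.41434281] [ 0.0221242  -0.05227605  0.00678141] 0.5741139558403554
```

Call:
step_arm --commands '[44,0,0,-0.006,0,0,0,44,0,0,-0.012,0,0,0,44,0,0,-0.018,0,0,0,44,0,0,-0.023,0,0,0,44,0,0,-0.028,0,0,0,44,0,0,-0.033,0,0,0,44,0,0,-0.037,0,0,0,44,0,0,-0.0405,0,0,0,44,0,0,-0.042,0,0,0,44,0,0,-0.042,0,0,0]'

```text
clock: 37.35
position: [0.5601, -0.0543, 0.0123]
ee_rot: [0.691, 0.723, 0.0, 0.0]
ft_force: [-0.9, 0.5, -0.6]
grip_width: 0.571
grasp_force: 31.3
```

Call:
step_arm --commands '[62,0,0,0,0,0,0,62,0,0,0,0,0,0,62,0,0,0,0,0,0,62,0,0,0,0,0,0,85,0,0,0.05,0,0,0,85,0,0,0.13,0,0,0,85,-0.04,-0.01,0.18,0,0,-0.001,85,-0.12,-0.03,0.18,0,0,-0.001,85,-0.2127,-0.0512,0.16,0,0,-0.001,85,-0.2127,-0.0512,0.1,0,0,-0.001]'

```text
clock: 38.6
position: [0.4311, -0.0881, 0.0742]
ee_rot: [0.694, 0.72, -0.001, 0.004]
ft_force: [0.4, -0.8, -0.3]
grip_width: 0.998
grasp_force: 0.0
```

Call:
step_arm --commands '[85,0,0,-0.034,0,0,0,85,0,0,-0.034,0,0,0,85,0,0,-0.034,0,0,0,85,0,0,-0.034,0,0,0,85,0,0,-0.034,0,0,0,85,0,0,-0.034,0,0,0,85,0,0,-0.034,0,0,0,85,0,0,-0.034,0,0,0,85,0,0,-0.034,0,0,0,85,0,0,-0.034,0,0,0]'

```text
clock: 39.85
position: [0.4324, -0.0851, 0.0519]
ee_rot: [0.692, 0.722, 0.0, -0.0]
ft_force: [-0.2, -0.5, 0.6]
grip_width: 0.99
grasp_force: 0.0
```

Run:
```python
from h import *
o=get_obs(); print(o['position'],yaw(o),o['ft_force'],o['grip_width'])
K,E=cam('wrist'); im=camera('wrist'); cv2.imwrite('pics/w14.png',im[:,:,::-1])
c=np.array([.4303,-.0296]);t=np.radians(92.4);ex=np.array([np.cos(t),np.sin(t)]);ey=np.array([np.sin(t),-np.cos(t)])
print(proj(K,E,[[*(c+a*ex+b*ey),.008] for a,b in((.053,-.013),(.053,.013),(-.053,.013),(-.053,-.013))]).round())
m=cv2.inRange(cv2.cvtColor(im,cv2.COLOR_RGB2HSV),(0,0,185),(180,30,255)); m=cv2.morphologyEx(m,cv2.MORPH_OPEN,np.ones((3,3)))
cv2.imwrite('pics/m14.png',m)
for q in cv2.findContours(m,cv2.RETR_EXTERNAL,cv2.CHAIN_APPROX_NONE)[0]:
    if cv2.contourArea(q)>800:
        w=back(K,E,q[:,0],.008)[:,:2]*1000; print(cv2.boundingRect(q),cv2.minAreaRect(np.float32(w)))
K,E=cam('top');print(boards(camera('top'),K,E,.009,200))
```

```text
[ 0.43238969 -0.08505304  0.05190786] 92.37827515397204 [-0.20669604 -0.47030336  0.6121123 ] 0.9898904413240206
[[292.  47.]
 [345.  48.]
 [341. 252.]
 [296. 252.]]
(295, 48, 52, 203) ((431.4786376953125, -29.14896011352539), (25.45957374572754, 104.78153991699219), 2.4873206615448)
[(573.6, -51.8, 88.4, 51.4, -87.4)]
```

Call:
step_arm --commands '[60,-0.0032,0.0932,0,0,0,0,60,-0.0032,0.0932,0,0,0,0,60,-0.0032,0.0932,0,0,0,0,60,-0.0032,0.0932,-0.04,0,0,0,60,-0.0032,0.0932,-0.08,0,0,0,60,-0.0032,0.0932,-0.0967,0,0,0,60,-0.0032,0.0932,-0.0967,0,0,0,5,-0.0032,0.0932,-0.0967,0,0,0,5,-0.0032,0.0932,-0.0967,0,0,0,5,-0.0032,0.0932,-0.0967,0,0,0]' --squeeze 40

```text
clock: 41.2
position: [0.431, -0.0293, -0.0054]
ee_rot: [0.692, 0.722, 0.0, 0.001]
ft_force: [-0.6, -0.5, 6.4]
grip_width: 0.149
grasp_force: 40.4
```

Call:
step_arm --commands '[5,0,0,0,0,0,0,5,0,0,0.05,0,0,0,5,0,0,0.1,0,0,0,5,0,0,0.15,0,0,0,5,0,0,0.18,0,0,0,5,0.05,-0.01,0.18,0,0,0.001,5,0.12,-0.02,0.18,0,0,0.001,5,0.18,-0.035,0.18,0,0,0.001,5,0.216,-0.042,0.18,0,0,0.001,5,0.216,-0.042,0.18,0,0,0.001]'

```text
clock: 42.45
position: [0.5608, -0.0543, 0.1015]
ee_rot: [0.691, 0.723, 0.0, -0.001]
ft_force: [0.4, 0.2, -1.2]
grip_width: 0.152
grasp_force: 39.7
```

Run:
```python
from h import *
o=get_obs(); print(o['position'],yaw(o),o['ft_force'],o['grip_width'])
K,E=cam('wrist'); im=camera('wrist'); cv2.imwrite('pics/w15.png',im[:,:,::-1])
K,E=cam('top');im=camera('top');cv2.imwrite('pics/t15.png',im[:,:,::-1]);
```

```text
[ 0.56081938 -0.05431684  0.1015108 ] 92.54164904871939 [ 0.41268704  0.18307983 -1.18425925] 0.15183063270615685
```

Call:
step_arm --commands '[5,0,0,-0.01,0,0,0,5,0,0,-0.02,0,0,0,5,0,0,-0.03,0,0,0,5,0,0,-0.036,0,0,0,5,0,0,-0.042,0,0,0,5,0,0,-0.048,0,0,0,5,0,0,-0.054,0,0,0,5,0,0,-0.06,0,0,0,5,0,0,-0.064,0,0,0,5,0,0,-0.064,0,0,0]'

```text
clock: 43.8
position: [0.56, -0.0543, 0.0633]
ee_rot: [0.691, 0.723, -0.0, -0.0]
ft_force: [0.7, -0.1, -0.7]
grip_width: 0.147
grasp_force: 39.7
```

Call:
step_arm --commands '[5,0,0,-0.005,0,0,0,5,0,0,-0.01,0,0,0,5,0,0,-0.014,0,0,0,5,0,0,-0.018,0,0,0,5,0,0,-0.021,0,0,0,5,0,0,-0.023,0,0,0,5,0,0,-0.025,0,0,0,5,0,0,-0.0265,0,0,0,5,0,0,-0.0265,0,0,0,5,0,0,-0.0265,0,0,0]'

```text
clock: 45.05
position: [0.5605, -0.0543, 0.0487]
ee_rot: [0.691, 0.723, 0.0, 0.0]
ft_force: [-3.9, -0.2, 9.3]
grip_width: 0.152
grasp_force: 40.9
```

Call:
step_arm --commands '[40,0,0,0,0,0,0,40,0,0,0,0,0,0,40,0,0,0,0,0,0,40,0,0,0.06,0,0,0,60,0,0,0.15,0,0,0,60,0,0,0.204,0,0,0,60,0.02,-0.1,0.204,0,0,-0.01,60,0.04,-0.2,0.204,0,0,-0.02,60,0.06,-0.3,0.204,0,0,-0.029,60,0.0868,-0.4212,0.204,0,0,-0.029]'

```text
clock: 46.3
position: [0.6097, -0.2974, 0.1701]
ee_rot: [0.723, 0.69, -0.0, 0.0]
ft_force: [1.3, 0.7, 0.2]
grip_width: 0.704
grasp_force: 0.0
```

Call:
step_arm --commands '[60,0,0,0,0,0,0,60,0,0,0,0,0,0,60,0,0,0,0,0,0,60,0,0,0,0,0,0,60,0,0,0,0,0,0,60,0,0,0,0,0,0,60,0,0,0,0,0,0,60,0,0,0,0,0,0,60,0,0,0,0,0,0,60,0,0,0,0,0,0]'

```text
clock: 47.55
position: [0.6096, -0.2953, 0.17]
ee_rot: [0.723, 0.691, 0.0, -0.0]
ft_force: [-0.1, 0.3, -0.2]
grip_width: 0.703
grasp_force: 0.0
```

```bash
cat >> h.py <<'E'
def blobs(im,K,E,z,lo,hi,amin,amax,roi):
    """blobs in an HSV range inside roi (u0,v0,u1,v1): enclosing-circle centre in px, world mm, diameter mm"""
    u0,v0,u1,v1=roi; m=cv2.inRange(cv2.cvtColor(im,cv2.COLOR_RGB2HSV),lo,hi)[v0:v1,u0:u1]
    m=cv2.morphologyEx(m,cv2.MORPH_OPEN,np.ones((3,3)))
    for c in cv2.findContours(m,cv2.RETR_EXTERNAL,cv2.CHAIN_APPROX_NONE)[0]:
        a=cv2.contourArea(c)
        if amin<a<amax:
            p=c[:,0]+[u0,v0]; w=back(K,E,p,z)[:,:2]*1000; (x,y),(s,t),_=cv2.fitEllipse(np.float32(w))
            print("px",p.mean(0).round(1),"mm",(round(x,1),round(y,1)),"axes",(round(s,1),round(t,1)))
E
python3 - <<'E'
from h import *
o=get_obs(); print(o['position'],yaw(o),o['ft_force'],o['grip_width'])
K,E=cam('wrist'); im=camera('wrist'); cv2.imwrite('pics/w16.png',im[:,:,::-1])
print(proj(K,E,[[.616,-.229,.11],[.616,-.229,.07]]))
blobs(im,K,E,.11,(0,0,0),(180,255,60),200,5000,(150,20,480,280))
E
```

```text
[ 0.60959353 -0.29534579  0.16998346] 87.33951036107156 [-0.08279216  0.27876748 -0.2344408 ] 0.702889018525629
[[324.14831771 134.21577286]
 [323.4306706  131.24152452]]
px [323.6 255.7] mm (612.6, -301.5) axes (16.1, 27.9)
px [158.6 226.4] mm (514.5, -284.7) axes (5.4, 80.4)
```

Run:
```python
from h import *
K,E=cam('wrist'); im=cv2.imread('pics/w16.png')[:,:,::-1].copy()
h=cv2.cvtColor(im,cv2.COLOR_RGB2HSV)
for v in range(80,200,6): print(v,[tuple(int(x) for x in h[v,u]) for u in range(290,360,8)])
for V in(75,90,105): print(V); blobs(im,K,E,.11,(0,0,0),(180,255,V),150,5000,(250,40,400,225))
```

```text
80 [(19, 30, 162), (19, 53, 164), (19, 53, 165), (18, 52, 167), (18, 55, 182), (19, 65, 173), (19, 66, 163), (18, 66, 167), (19, 68, 175)]
86 [(19, 94, 200), (18, 94, 203), (19, 96, 208), (19, 96, 204), (19, 94, 208), (19, 95, 202), (18, 92, 183), (19, 92, 183), (19, 95, 205)]
92 [(19, 93, 202), (18, 93, 205), (19, 95, 211), (19, 95, 205), (19, 95, 209), (19, 95, 204), (19, 95, 183), (19, 94, 184), (19, 92, 164)]
98 [(19, 94, 201), (19, 94, 203), (19, 95, 209), (19, 96, 204), (19, 92, 210), (19, 94, 206), (19, 94, 181), (19, 96, 183), (19, 92, 155)]
104 [(19, 93, 203), (19, 96, 202), (18, 96, 210), (19, 94, 206), (19, 97, 210), (19, 96, 205), (19, 92, 185), (18, 96, 184), (19, 88, 153)]
110 [(18, 95, 201), (19, 94, 200), (19, 95, 209), (19, 97, 205), (19, 99, 209), (19, 100, 202), (20, 96, 184), (19, 96, 184), (18, 90, 153)]
116 [(18, 95, 202), (19, 93, 205), (19, 95, 211), (19, 95, 199), (16, 58, 66), (19, 91, 131), (18, 95, 185), (18, 94, 188), (18, 89, 146)]
122 [(19, 97, 200), (19, 95, 203), (18, 95, 214), (13, 28, 63), (19, 32, 64), (18, 39, 66), (18, 96, 128), (19, 96, 185), (1
[... 1157 characters left out ...]
(19, 99, 209), (19, 98, 204), (19, 96, 209), (19, 100, 205), (19, 98, 187), (19, 96, 180), (20, 93, 137)]
182 [(19, 95, 202), (19, 98, 217), (19, 100, 212), (19, 99, 206), (19, 98, 209), (18, 98, 206), (19, 98, 188), (19, 96, 184), (20, 94, 135)]
188 [(19, 96, 201), (19, 97, 215), (19, 97, 213), (19, 98, 204), (19, 95, 211), (19, 99, 206), (19, 100, 187), (19, 95, 187), (19, 87, 137)]
194 [(19, 100, 198), (19, 97, 215), (19, 98, 213), (18, 98, 208), (19, 99, 207), (19, 99, 207), (19, 99, 190), (19, 99, 181), (19, 93, 135)]
75
px [323.1 130.9] mm (615.7, -227.4) axes (15.8, 16.4)
90
px [323.4 131.2] mm (615.7, -227.4) axes (16.3, 16.7)
105
px [323.6 131.2] mm (615.7, -227.4) axes (16.7, 17.1)
```

Call:
step_arm --commands '[60,0.0088,0.1132,0,0,0,0,60,0.0088,0.1132,0,0,0,0,60,0.0088,0.1132,-0.05,0,0,0,60,0.0088,0.1132,-0.1,0,0,0,60,0.0088,0.1132,-0.15,0,0,0,60,0.0088,0.1132,-0.19,0,0,0,60,0.0088,0.1132,-0.2067,0,0,0,60,0.0088,0.1132,-0.2067,0,0,0,8,0.0088,0.1132,-0.2067,0,0,0,8,0.0088,0.1132,-0.2067,0,0,0]' --squeeze 30

```text
clock: 48.85
position: [0.6155, -0.2276, 0.0471]
ee_rot: [0.723, 0.69, 0.0, 0.001]
ft_force: [0.0, 0.5, 0.8]
grip_width: 0.282
grasp_force: 0.0
```

Call:
step_arm --commands '[8,0,0,0,0,0,0,8,0,0,0,0,0,0,8,0,0,0,0,0,0,8,0,0,0,0,0,0,8,0,0,0,0,0,0,8,0,0,0,0,0,0,8,0,0,0,0,0,0,8,0,0,0,0,0,0,8,0,0,0,0,0,0,8,0,0,0,0,0,0]'

```text
clock: 50.1
position: [0.6154, -0.2276, 0.0469]
ee_rot: [0.723, 0.69, 0.0, 0.001]
ft_force: [-0.2, -0.0, 5.9]
grip_width: 0.196
grasp_force: 29.3
```

Call:
step_arm --commands '[8,0,0,0.04,0,0,0,8,0,0,0.09,0,0,0,8,0,0,0.14,0,0,0,8,0,0,0.167,0,0,0,8,-0.07,-0.02,0.167,0,0,0.01,8,-0.14,-0.06,0.167,0,0,0.023,8,-0.22,-0.12,0.167,0,0,0.023,8,-0.26,-0.15,0.16,0,0,0.023,8,-0.2798,-0.1643,0.15,0,0,0.023,8,-0.2798,-0.1643,0.15,0,0,0.023]'

```text
clock: 51.35
position: [0.4465, -0.3259, 0.1353]
ee_rot: [0.698, 0.716, -0.0, -0.001]
ft_force: [0.6, -0.4, -0.4]
grip_width: 0.201
grasp_force: 29.4
```

Call:
step_arm --commands '[8,0,0,0,0,0,0,8,0,0,0,0,0,0,8,0,0,0,0,0,0,8,0,0,0,0,0,0,8,0,0,0,0,0,0,8,0,0,0,0,0,0,8,0,0,0,0,0,0,8,0,0,0,0,0,0,8,0,0,0,0,0,0,8,0,0,0,0,0,0]'

```text
clock: 52.6
position: [0.447, -0.326, 0.136]
ee_rot: [0.698, 0.716, 0.0, 0.0]
ft_force: [-0.6, 0.3, -0.4]
grip_width: 0.201
grasp_force: 29.4
```

Run:
```python
from h import *
o=get_obs(); print(o['position'],yaw(o),o['ft_force'],o['grip_width'],o['grasp_force'])
K,E=cam('wrist'); im=camera('wrist'); cv2.imwrite('pics/w17.png',im[:,:,::-1])
print(proj(K,E,[[.449,-.248,.076],[.451,-.329,.076]]))
a=im[:,:,::-1][50:350,200:450]; b=camera('scene')[:,:,::-1][220:330,100:280]
a=cv2.resize(a,(500,600),interpolation=cv2.INTER_CUBIC); b=cv2.resize(b,(300,183),interpolation=cv2.INTER_CUBIC)
b=cv2.copyMakeBorder(b,0,417,0,0,cv2.BORDER_CONSTANT); cv2.imwrite('pics/t17.png',np.hstack([cv2.convertScaleAbs(a,alpha=1.3,beta=15),b]))
```

```text
[ 0.44699735 -0.32602458  0.13599184] 91.47666482448771 [-0.57150702  0.33346944 -0.37484648] 0.20148745134712856 29.420985281467438
[[325.40573197 112.82879994]
 [324.57551514 251.73003957]]
```

View pics/t17.png

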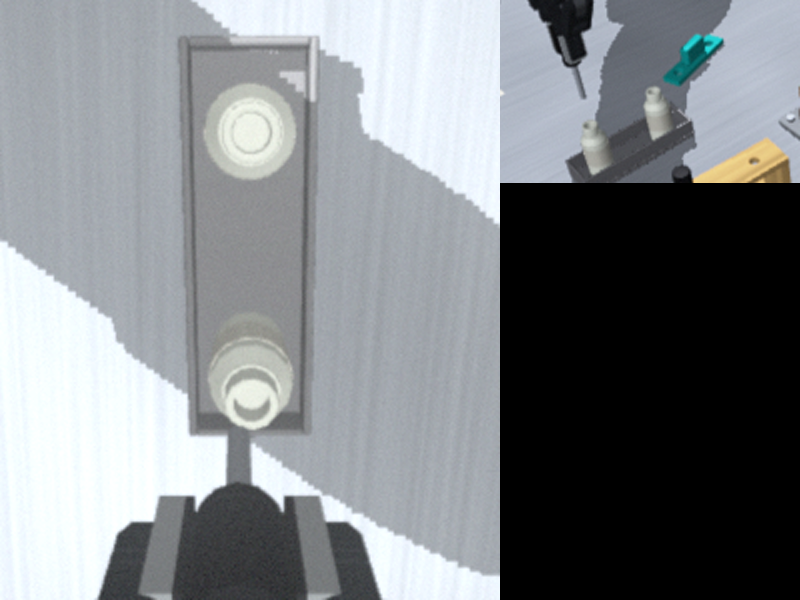

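Run:
```python
from h import *
K,E=cam('wrist'); p=back(K,E,[(325.5,116),(325.5,251)],.076); print(p, p[0]-p[1])
im=cv2.imread('pics/w17.png')[:,:,::-1].copy()
for v in(115,116,251): print([int(x) for x in im[v,295:358,1]])
print([int(x) for x in im[85:148,325,1]])
```

```text
[[ 0.44907729 -0.24964875  0.076     ]
 [ 0.45152883 -0.32849182  0.076     ]] [-0.00245154  0.07884307  0.        ]
[68, 78, 98, 101, 102, 100, 112, 134, 130, 134, 129, 133, 131, 138, 162, 167, 155, 169, 173, 170, 164, 164, 172, 177, 177, 178, 175, 175, 173, 175, 174, 173, 176, 176, 175, 175, 175, 177, 171, 161, 133, 163, 175, 171, 167, 159, 159, 146, 145, 144, 141, 143, 134, 104, 101, 99, 95, 71, 67, 76, 93, 96, 98]
[69, 80, 98, 101, 97, 101, 112, 134, 130, 129, 131, 131, 128, 138, 163, 167, 156, 169, 174, 170, 165, 162, 174, 175, 174, 175, 178, 177, 175, 174, 175, 175, 173, 176, 177, 176, 177, 174, 173, 160, 133, 160, 172, 170, 168, 156, 162, 145, 142, 145, 145, 144, 137, 110, 100, 100, 95, 72, 66, 74, 93, 101, 94]
[100, 98, 92, 71, 81, 97, 94, 102, 98, 98, 97, 102, 115, 135, 139, 138, 143, 152, 167, 174, 174, 159, 111, 123, 161, 168, 173, 172, 174, 174, 172, 175, 173, 175, 174, 171, 157, 126, 110, 117, 156, 170, 171, 165, 145, 147, 147, 146, 133, 105, 97, 99, 97, 97, 86, 63, 68, 91, 97, 96, 101, 116, 119]
[101, 102, 104, 101, 101, 104, 113, 135, 138, 139, 140, 140, 142, 151, 165, 166, 163, 175, 177, 169, 168, 159, 173, 176, 178, 175, 177, 175, 174, 175, 174, 175, 176, 173, 175, 174, 173, 177, 173, 172, 163, 147, 171, 178, 174, 169, 166, 170, 156, 148, 146, 146, 148, 144, 127, 106, 99, 98, 99, 99, 97, 102, 98]
```

The final picture shows the +y mouth at full-image (325.5,116) and the −y mouth at (325.5,251), with the applicator held upright. I'll insert it into the +y bottle.

Call:
step_arm --commands '[8,0.0022,0.06,0,0,0,0,8,0.0022,0.1273,0,0,0,0,8,0.0022,0.1273,0,0,0,0,8,0.0022,0.1273,0,0,0,0,8,0.0022,0.1273,0,0,0,0,8,0.0022,0.1273,-0.03,0,0,0,8,0.0022,0.1273,-0.05,0,0,0,8,0.0022,0.1273,-0.065,0,0,0,8,0.0022,0.1273,-0.075,0,0,0,8,0.0022,0.1273,-0.075,0,0,0]'

```text
clock: 53.95
position: [0.4482, -0.2495, 0.0906]
ee_rot: [0.698, 0.716, 0.0, -0.0]
ft_force: [0.6, -0.3, 0.1]
grip_width: 0.202
grasp_force: 29.4
```

Call:
step_arm --commands '[8,0,0,-0.008,0,0,0,8,0,0,-0.016,0,0,0,8,0,0,-0.024,0,0,0,8,0,0,-0.032,0,0,0,8,0,0,-0.04,0,0,0,8,0,0,-0.047,0,0,0,8,0,0,-0.053,0,0,0,8,0,0,-0.058,0,0,0,8,0,0,-0.0615,0,0,0,8,0,0,-0.0615,0,0,0]'

```text
clock: 55.2
position: [0.4483, -0.2496, 0.054]
ee_rot: [0.698, 0.716, 0.0, -0.0]
ft_force: [-0.3, 0.5, -0.3]
grip_width: 0.198
grasp_force: 29.4
```

Call:
step_arm --commands '[8,0,0,-0.0015,0,0,0,40,0,0,-0.0015,0,0,0,40,0,0,-0.0015,0,0,0,40,0,0,-0.0015,0,0,0,60,0,0,0.04,0,0,0,60,0,0,0.1,0,0,0,60,0,0,0.16,0,0,0,60,0.05,-0.03,0.1933,0,0,-0.01,60,0.13,-0.1,0.1933,0,0,-0.02,60,0.2,-0.16,0.1933,0,0,-0.023]'

```text
clock: 56.45
position: [0.5695, -0.3476, 0.1704]
ee_rot: [0.724, 0.69, -0.0, 0.001]
ft_force: [0.6, -0.5, 1.2]
grip_width: 0.7
grasp_force: 0.0
```

Call:
step_arm --commands '[60,0.0673,-0.0493,0,0,0,0,60,0.0673,-0.0493,0,0,0,0,60,0.0673,-0.0493,0,0,0,0,60,0.0673,-0.0493,0,0,0,0,60,0.0673,-0.0493,0,0,0,0,60,0.0673,-0.0493,0,0,0,0,60,0.0673,-0.0493,0,0,0,0,60,0.0673,-0.0493,0,0,0,0,60,0.0673,-0.0493,0,0,0,0,60,0.0673,-0.0493,0,0,0,0]'

```text
clock: 57.7
position: [0.6087, -0.3752, 0.17]
ee_rot: [0.723, 0.691, 0.0, 0.0]
ft_force: [-0.6, 1.0, 0.1]
grip_width: 0.7
grasp_force: 0.0
```

Run:
```python
from h import *
o=get_obs(); print(o['position'],yaw(o),o['ft_force'],o['grip_width'])
K,E=cam('wrist'); im=camera('wrist'); cv2.imwrite('pics/w18.png',im[:,:,::-1])
print(proj(K,E,[[.6119,-.3073,.11]]))
for V in(75,90): blobs(im,K,E,.11,(0,0,0),(180,255,V),150,5000,(230,60,420,220))
```

```text
[ 0.60873238 -0.37521237  0.17004327] 87.34073663733412 [-0.56597864  1.03690552  0.05246333] 0.7002849633180216
[[318.24155981 131.58885339]]
px [319.5 131.4] mm (612.6, -307.4) axes (16.0, 16.4)
px [319.5 131.7] mm (612.6, -307.4) axes (16.4, 16.7)
```

Call:
step_arm --commands '[60,0.0052,0.113,0,0,0,0,60,0.0052,0.113,0,0,0,0,60,0.0052,0.113,-0.05,0,0,0,60,0.0052,0.113,-0.1,0,0,0,60,0.0052,0.113,-0.15,0,0,0,60,0.0052,0.113,-0.19,0,0,0,60,0.0052,0.113,-0.2067,0,0,0,60,0.0052,0.113,-0.2067,0,0,0,8,0.0052,0.113,-0.2067,0,0,0,8,0.0052,0.113,-0.2067,0,0,0]' --squeeze 30

```text
clock: 59.0
position: [0.6124, -0.3076, 0.0472]
ee_rot: [0.723, 0.69, 0.0, 0.001]
ft_force: [0.2, -0.0, -1.2]
grip_width: 0.282
grasp_force: 0.0
```

Call:
step_arm --commands '[8,0,0,0,0,0,0,8,0,0,0,0,0,0,8,0,0,0,0,0,0,8,0,0,0,0,0,0,8,0,0,0,0,0,0,8,0,0,0.04,0,0,0,8,0,0,0.09,0,0,0,8,0,0,0.14,0,0,0,8,0,0,0.16,0,0,0,8,0,0,0.16,0,0,0]'

```text
clock: 60.25
position: [0.612, -0.3075, 0.1422]
ee_rot: [0.723, 0.69, 0.0, 0.0]
ft_force: [-0.5, 0.3, -0.6]
grip_width: 0.195
grasp_force: 29.3
```

Call:
step_arm --commands '[8,-0.06,-0.01,0,0,0,0.01,8,-0.13,-0.02,0,0,0,0.02,8,-0.2,-0.03,0,0,0,0.023,8,-0.25,-0.035,0,0,0,0.023,8,-0.2683,-0.0367,0,0,0,0.023,8,-0.2683,-0.0367,0,0,0,0.023,8,-0.2683,-0.0367,0,0,0,0.023,8,-0.2683,-0.0367,-0.03,0,0,0.023,8,-0.2683,-0.0367,-0.05,0,0,0.023,8,-0.2683,-0.0367,-0.05,0,0,0.023]'

```text
clock: 61.5
position: [0.4503, -0.3286, 0.1104]
ee_rot: [0.698, 0.716, 0.0, -0.001]
ft_force: [0.2, -0.9, 0.3]
grip_width: 0.201
grasp_force: 29.4
```

Run:
```python
from h import *
o=get_obs(); print(o['position'],yaw(o),o['ft_force'],o['grip_width'],o['grasp_force'])
```

```text
[ 0.45026802 -0.32864986  0.1103508 ] 91.51092130233073 [ 0.16237506 -0.92496139  0.30627901] 0.20073528884420438 29.393578469753265
```

Call:
step_arm --commands '[8,0,0,0,0,0,0,8,0,0,-0.008,0,0,0,8,0,0,-0.014,0,0,0,8,0,0,-0.019,0,0,0,8,0,0,-0.024,0,0,0,8,0,0,-0.029,0,0,0,8,0,0,-0.033,0,0,0,8,0,0,-0.036,0,0,0,8,0,0,-0.036,0,0,0,8,0,0,-0.036,0,0,0]'

```text
clock: 62.75
position: [0.4509, -0.3294, 0.0905]
ee_rot: [0.698, 0.716, 0.0, 0.0]
ft_force: [1.1, 0.7, -1.0]
grip_width: 0.201
grasp_force: 29.4
```

Call:
step_arm --commands '[8,0,0,-0.008,0,0,0,8,0,0,-0.016,0,0,0,8,0,0,-0.024,0,0,0,8,0,0,-0.032,0,0,0,8,0,0,-0.04,0,0,0,8,0,0,-0.047,0,0,0,8,0,0,-0.053,0,0,0,8,0,0,-0.058,0,0,0,8,0,0,-0.062,0,0,0,8,0,0,-0.062,0,0,0]'

```text
clock: 64.0
position: [0.4509, -0.3294, 0.0532]
ee_rot: [0.698, 0.716, 0.0, 0.0]
ft_force: [0.8, -0.8, -0.2]
grip_width: 0.198
grasp_force: 29.4
```

Call:
step_arm --commands '[40,0,0,0,0,0,0,40,0,0,0,0,0,0,40,0,0,0,0,0,0,40,0,0,0.05,0,0,0,40,0,0,0.12,0,0,0,40,0,0,0.22,0,0,0,40,0,-0.06,0.24,0,0,0,40,0,-0.1,0.24,0,0,0,40,0,-0.1,0.24,0,0,0,40,0,-0.1,0.24,0,0,0]'

```text
clock: 65.25
position: [0.4511, -0.3884, 0.1971]
ee_rot: [0.698, 0.717, 0.0, -0.0]
ft_force: [0.8, 0.6, -0.1]
grip_width: 0.471
grasp_force: 0.0
```

Run:
```python
from h import *
o=get_obs(); print(o['position'],yaw(o),o['ft_force'],o['grip_width'])
K,E=cam('wrist'); im=camera('wrist'); cv2.imwrite('pics/w19.png',im[:,:,::-1])
print(proj(K,E,[[.449,-.2496,.116],[.4516,-.3295,.116],[.4516,-.3295,.076]]))
blobs(im,K,E,.116,(0,0,0),(180,255,62),100,5000,(250,0,400,240))
K,E=cam('top'); im=camera('top'); cv2.imwrite('pics/t19.png',im[:,:,::-1]); print(proj(K,E,[[.449,-.2496,.116],[.4516,-.3295,.116],[.56,-.056,.088]]))
print("top caps");blobs(im,K,E,.1,(0,0,0),(180,255,45),8,400,(430,250,510,310))
print("keeper grip");blobs(im,K,E,.088,(0,0,0),(180,255,45),8,400,(330,215,400,265)); print(boards(im,K,E,.054,200))
m=cv2.inRange(cv2.cvtColor(im,cv2.COLOR_RGB2HSV),(0,0,170),(180,30,255))[215:265,325:405]
c=max(cv2.findContours(m,cv2.RETR_EXTERNAL,cv2.CHAIN_APPROX_NONE)[0],key=cv2.contourArea);print(cv2.minAreaRect(np.float32(back(K,E,c[:,0]+[325,215],.062)[:,:2]*1000)))
```

```text
[ 0.45111711 -0.38838044  0.19708315] 91.5376020309154 [ 0.81527727  0.61194965 -0.07451803] 0.470868102078324
[[321.09255873  -1.69929609]
 [321.57522674 145.5248834 ]
 [321.25341038 141.32234314]]
px [321.1 144.2] mm (451.3, -328.8) axes (16.3, 18.2)
px [320.7  12.1] mm (449.0, -256.9) axes (16.6, 17.5)
[[461.70761047 284.68234263]
 [499.80804479 283.43709604]
 [366.7960686  236.38725463]]
top caps
px [459.6 285.5] mm (449.9, -249.1) axes (15.1, 21.5)
px [496.5 284.3] mm (452.4, -328.1) axes (15.3, 26.4)
keeper grip
[]
((561.662353515625, -27.207077026367188), (20.78367805480957, 44.801692962646484), 0.0023437743075191975)
```

Call:
step_arm --commands '[40,0,0.05,0,0,0,0,40,0,0.1,0,0,0,0,40,0,0.1,0,0,0,0,40,0,0.1,0,0,0,0,40,0,0.1,0,0,0,0,40,0,0.1,0,0,0,0,40,0,0.1,0,0,0,0,40,0,0.1,0,0,0,0,40,0,0.1,0,0,0,0,40,0,0.1,0,0,0,0]'

```text
clock: 66.6
position: [0.4509, -0.3294, 0.1973]
ee_rot: [0.698, 0.716, 0.0, 0.0]
ft_force: [0.7, 0.2, -0.2]
grip_width: 0.467
grasp_force: 0.0
```

Run:
```python
from h import *
o=get_obs(); print(o['position'])
K,E=cam('wrist'); im=camera('wrist'); cv2.imwrite('pics/w20.png',im[:,:,::-1])
blobs(im,K,E,.116,(0,0,0),(180,255,62),100,5000,(250,0,400,260))
```

```text
[ 0.45085317 -0.32944234  0.19725876]
px [319.1 228.9] mm (451.3, -324.4) axes (16.9, 25.3)
px [318.4 109.9] mm (448.9, -249.9) axes (16.1, 16.3)
```

Call:
step_arm --commands '[60,0.05,0.1,0,0,0,0.006,60,0.1,0.2,0,0,0,0.006,60,0.15,0.3,0,0,0,0.006,60,0.18,0.37,-0.04,0,0,0.006,60,0.18,0.37,-0.08,0,0,0.006,60,0.18,0.37,-0.08,0,0,0.006,60,0.18,0.37,-0.08,0,0,0.006,60,0.18,0.37,-0.08,0,0,0.006,60,0.18,0.37,-0.08,0,0,0.006,60,0.18,0.37,-0.08,0,0,0.006]'

```text
clock: 67.9
position: [0.5589, -0.1077, 0.1496]
ee_rot: [0.691, 0.723, 0.0, 0.0]
ft_force: [-0.2, -0.5, 0.1]
grip_width: 0.698
grasp_force: 0.0
```

Run:
```python
from h import *
o=get_obs(); print(o['position'],yaw(o))
K,E=cam('wrist'); im=camera('wrist'); cv2.imwrite('pics/w21.png',im[:,:,::-1])
print([boards(im,K,E,z,1500) for z in(.046,.054,.062)])
m=cv2.inRange(cv2.cvtColor(im,cv2.COLOR_RGB2HSV),(0,0,185),(180,30,255)); m=cv2.morphologyEx(m,cv2.MORPH_OPEN,np.ones((3,3)))
for q in cv2.findContours(m,cv2.RETR_EXTERNAL,cv2.CHAIN_APPROX_NONE)[0]:
    if cv2.contourArea(q)>500:
        for z in(.054,.062,.070): print(cv2.boundingRect(q),z,cv2.minAreaRect(np.float32(back(K,E,q[:,0],z)[:,:2]*1000)))
```

```text
[ 0.55891816 -0.10772126  0.14960054] 92.53311529868844
[[(580.7, -54.3, 100.8, 10.8, -87.4), (541.7, -56.1, 100.8, 11.8, -87.4)], [(580.0, -53.7, 97.9, 10.5, -87.4), (542.1, -55.4, 97.9, 11.4, -87.4)], [(579.3, -53.0, 95.0, 10.2, -87.4), (542.5, -54.6, 95.0, 11.1, -87.4)]]
(305, 64, 42, 169) 0.054 ((561.0078735351562, -54.741092681884766), (25.909914016723633, 107.54298400878906), 2.3483469486236572)
(305, 64, 42, 169) 0.062 ((560.8589477539062, -54.01271438598633), (25.141891479492188, 104.35514068603516), 2.348357915878296)
(305, 64, 42, 169) 0.07 ((560.7098999023438, -53.284358978271484), (24.37380599975586, 101.16729736328125), 2.3483693599700928)
```

The top board measures at 54 mm and the keeper at 62 mm, both centred and aligned with the file. Both caps are centred over their mouths, so I'm handing in.

```bash
python3 -c "
from workcell import *
print(hand_in())"
```

```text
the job is handed in; nothing more can be done
None
```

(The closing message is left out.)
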